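# Change over the sample pots on the magnetic stirrers

### The job

The two samples on the running stirrers are finished: first stop every stirrer that is running (one may have been left on empty) by flipping its toggle switch, the pots still on their plates, then stand both finished pots upright in the steel tray. Stand each waiting pot upright and centred on the raised drive plate of a stirrer of its own and, only when all of them are on, start the stirrers that carry a pot, so that all get the same time; an empty stirrer stays off. Leave the other things on the bench where they are.

Things in the scene. Friction and masses are not known exactly. Their poses are not given: they have to be found in the camera images.
- done_1_center (a point): squat round sample pot with a ribbed grey lid, 60 mm across from foot to lid, 42 mm high, about 110 g, shut, may be gripped round its side from above; a finished sample: at the start it stands on the drive plate of the running stirrer stirrer_a. Point: on its axis half-way up (21 mm above its foot); z along the axis, up.
- done_2_center (a point): squat round sample pot with a ribbed grey lid, 60 mm across from foot to lid, 42 mm high, about 110 g, shut, may be gripped round its side from above; a finished sample: at the start it stands on the drive plate of the running stirrer stirrer_b. Point: on its axis half-way up (21 mm above its foot); z along the axis, up.
- pot_1_center (a point): squat round sample pot with a ribbed grey lid, 60 mm across from foot to lid, 42 mm high, about 110 g, shut, may be gripped round its side from above; a waiting sample, at the start somewhere on the worktop (not every waiting pot is there each time: an absent one reads None). Point: on its axis half-way up (21 mm above its foot); z along the axis.
- pot_2_center (a point): squat round sample pot with a ribbed grey lid, 60 mm across from foot to lid, 42 mm high, about 110 g, shut, may be gripped round its side from above; a waiting sample, at the start somewhere on the worktop (not every waiting pot is there each time: an absent one reads None). Point: on its axis half-way up (21 mm above its foot); z along the axis.
- pot_3_center (a point): squat round sample pot with a ribbed grey lid, 60 mm across from foot to lid, 42 mm high, about 110 g, shut, may be gripped round its side from above; a waiting sample, at the start somewhere on the worktop (not every waiting pot is there each time: an absent one reads None). Point: on its axis half-way up (21 mm above its foot); z along the axis.
- stirrer_a_plate (a point): centre of the top of the drive plate of stirrer_a, one of three alike fixed stirrers, their places swapped from start to start. Plate: aluminium boss, 35 mm diameter (a pot's foot: 54), 42 mm above the bench, 9 mm above the white deck and 3 mm above the spill rim round it. x to the stirrer's back, z up. Housing: x from -125 to 55 mm, y +-50 mm; toggle pivot at x = -101, y = 0, 15 mm lower than this point.
- stirrer_a_toggle_tip (a point): free end of the toggle switch lever of stirrer_a: a steel bat 36 mm long, 9 mm thick at the end, pivoted 27 mm above the bench on the front panel, in the stirrer's middle plane. Its tip is about 57 to 63 mm above the bench. It snaps over-centre: push the tip some 13 mm with 2 to 4 N and it jumps the rest of the way (24 mm in all).
- stirrer_a_toggle (a joint): toggle lever of stirrer_a, rad: +0.36 = on (lever tipped back, towards the drive plate; stands nearly upright), -0.36 = off (lever tipped forward, towards the stirrer's front edge). It only rests at one of the two ends.
- stirrer_b_plate (a point): centre of the top of the drive plate of stirrer_b, one of three alike fixed stirrers, their places swapped from start to start. Plate: aluminium boss, 35 mm diameter (a pot's foot: 54), 42 mm above the bench, 9 mm above the white deck and 3 mm above the spill rim round it. x to the stirrer's back, z up. Housing: x from -125 to 55 mm, y +-50 mm; toggle pivot at x = -101, y = 0, 15 mm lower than this point.
- stirrer_b_toggle_tip (a point): free end of the toggle switch lever of stirrer_b: a steel bat 36 mm long, 9 mm thick at the end, pivoted 27 mm above the bench on the front panel, in the stirrer's middle plane. Its tip is about 57 to 63 mm above the bench. It snaps over-centre: push the tip some 13 mm with 2 to 4 N and it jumps the rest of the way (24 mm in all).
- stirrer_b_toggle (a joint): toggle lever of stirrer_b, rad: +0.36 = on (lever tipped back, towards the drive plate; stands nearly upright), -0.36 = off (lever tipped forward, towards the stirrer's front edge). It only rests at one of the two ends.
- stirrer_c_plate (a point): centre of the top of the drive plate of stirrer_c, one of three alike fixed stirrers, their places swapped from start to start. Plate: aluminium boss, 35 mm diameter (a pot's foot: 54), 42 mm above the bench, 9 mm above the white deck and 3 mm above the spill rim round it. x to the stirrer's back, z up. Housing: x from -125 to 55 mm, y +-50 mm; toggle pivot at x = -101, y = 0, 15 mm lower than this point.
- stirrer_c_toggle_tip (a point): free end of the toggle switch lever of stirrer_c: a steel bat 36 mm long, 9 mm thick at the end, pivoted 27 mm above the bench on the front panel, in the stirrer's middle plane. Its tip is about 57 to 63 mm above the bench. It snaps over-centre: push the tip some 13 mm with 2 to 4 N and it jumps the rest of the way (24 mm in all).
- stirrer_c_toggle (a joint): toggle lever of stirrer_c, rad: +0.36 = on (lever tipped back, towards the drive plate; stands nearly upright), -0.36 = off (lever tipped forward, towards the stirrer's front edge). It only rests at one of the two ends.
- tray: low steel sample tray, fixed, empty at the start: 190 mm (its x) by 130 mm (its y), rim 20 mm high, wall and floor 3 mm; origin under its centre, z up. Two pots stand in it side by side, say at x = -48 and +48 mm.
- dispenser: tall wedge-shaped reagent dispenser at the back of the bench, fixed: reaches from its origin (on the bench) 110 mm to the front (-x), 155 mm to the left (+y) and 115 mm to the right, 330 mm high; keep the arm clear of it.
- dropper_1: amber dropper bottle, 34 mm across, 85 mm high, standing on the bench; a bystander. Origin under its foot.
- vial_1: small glass vial with a screw cap, 22 mm across, 48 mm high, standing; a bystander. Origin under its foot.
- tape_roll_1: roll of adhesive tape lying flat, 52 mm across, 19 mm high; a bystander. Origin under its centre.
- pen_1: ball pen, 142 mm long (its y), 9 mm thick, lying; a bystander.
- tweezers_1: steel tweezers, 122 mm long (its y), 8 mm high, lying; a bystander.
- carton_1: small carton, 55 x 90 x 45 mm, on the bench; a bystander. Origin under its centre.
Mind the look-alikes: they are no part of the job. What is shaped like the part that bears pot_3_center but red is not meant.

How it is judged:
By the outcome, as a careful person would: the job done as asked, in the order asked, and still so for the second after the job is handed in, with the robot touching nothing.
Of pot_1, pot_2, pot_3 only 2 to 3 are there at a start; the rules pass over those that are not, and their reading is None.
At some moment in a run one of done_1, done_2, pot_1, pot_2, pot_3 may be knocked a few centimetres aside while the robot is not near it.
Once in a run the grip may slacken for a moment while it holds something.
It also fails if it takes over 210 s, if anything falls off the work surface, if the arm or the gripper's body presses on something with over 40 N, if the wrist force passes 120 N, or if a joint passes its speed limit or range.

### The arm

A 7-joint arm with a two-finger parallel gripper is mounted at the origin on a cart in front of the work surface, level with it; the furniture and walls round the work are solid. World frame = base frame: x ahead of the robot, y to its left, z up, the work surface at z = 0. Lengths are in m, angles in rad, forces in N, time in s.
With the tool pointing down it reaches from about 0.4 to 0.85 m from the base axis. Payload 10.4 kg.
Tool frame: the origin (TCP) lies on the centre line of the jaws, within the pads' length; the fingertips stand 14 mm ahead of it and the grasp point (between the pads) lies 5 mm behind it (tip_reach is the z of the fingertips in the tool frame, in m); z points along the fingers, x is the direction in which the jaws open and shut, and the axes are right-handed (so a half turn about z gives the same grasp; the last joint's range is limited). The gripper opens to 87 mm and grips with 3 to 60 N. Pads are 19 mm wide; open, the fingers measure 117 mm over their backs; the gripper's body (75 mm by 190 mm) begins 51 mm behind the grasp point.
Start: joints at [1.21, 0.332, -0.065, 1.46, 0.022, 1.35, -0.088], TCP at [0.207, -0.59, 0.237] pointing down, gripper open.
Joint ranges: [-2.6, 2.6], [-0.5, 2.12], [-1.47, 1.34], [0.16, 2.42], [-1.27, 4.41], [0.06, 2.06], [-2.6, 2.6]. Speed limits (rad/s): [2.22, 2.22, 2.79, 2.79, 3.14, 3.14, 3.14].

### API

Orientations are given as a unit quaternion [x, y, z, w].
In Python, from bench import * gives the robot as it stands.
- The arm moves only by the tool carry_out, never from a script. Its argument "rows" is a list of rows, each a list of 5 numbers: the closure, from -1 (fully open) to 1 (shut), so that 0 is half open, then the shift along the tool's x, y, z in units of 30 mm (1.0 is 30 mm), then the turn about the tool's z in units of 5 degrees (1.0 is 5 degrees). In form: [[jaw, x, y, z, turn], ...]. A call has 1 to 20 rows; each row shifts and turns the pose as measured when the row begins, along the tool's axes as they then stand; what a row does not reach is not made up. A row lasts 1/12 s, in which the tool goes at most 41.7 mm and 7.16 degrees, less where a joint would pass 70% of its speed; a pose out of reach is approached as far as the arm can. A call is refused whole if a number of a shift passes 1 or a number of a turn 1, either way. A call with a gripper value outside its range is refused whole. The fingers move at their own pace and stop on an object; "force" is the grip in N (left out, the last holds). Time passes only in rows, so rows that do not move let the fingers close. It gives the time, the measured TCP pose, the force and the opening at its end, in the units of the state.
- read_state(): the state, without advancing time (a new reading comes with each control period).
- camera(name): name is "scene" or "top"; returns the picture (384x512x3 uint8, blue, green, red); there is no depth.
- camera_info(name): a dict with "fx", "fy", "cx", "cy" (pixels), "extrinsics" (4x4, takes a point from camera to world coordinates). Camera axes: x right, y down, z forward; pixel columns grow to the right and rows downward; lengths in m; the calibration is good to about 2 mm. A picture is of the moment at which its call begins. camera_info takes no time and is no camera call.
- close_job(): hands the job in, once; it reports no verdict.
Trained networks look in the newest picture that a camera, given by its name, has taken for a name from the list of things; names that differ only in an ending like _2 or _b are one class to them, and where a whole thing is asked for, a point or a joint stands for the part that bears it (a point fixed in the world has none). Each returns a list of dicts, best first, with "conf" (0 to 1); they miss things now and then, are a little off and sometimes report something else, mostly with a low value. They report only what shows in the picture. A call takes as long as a camera call. They do not tell look-alikes from the thing itself.
- recognise(query, camera): "box" ([centre column, centre row, width, height] in pixels, round what is visible of it).
- silhouettes(query, camera): "mask" (384x512 bool, what is visible of it) and "box" ([centre column, centre row, width, height] in pixels, round what is visible of it).
- pinpoint(query, camera): "xy" ([column, row] in pixels: a listed point, or the origin of a listed thing).
The state is a dict: "time": time; "joint_positions": joint angles; "joint_vel": joint speeds; "joint_torque": joint torques, N m; "ee_pos": TCP position; "eef_rot": TCP orientation; "ft_force": force on the tool from outside, world axes, zero at the start; "torque": the same for the moment, N m; "width": finger opening in m.
Only numpy, scipy, OpenCV 4.12 (cv2) and the standard library are available. Lean on these libraries where they do the work, as an engineer would, in place of code of your own. Each camera call takes 0.05 s, during which the arm holds its last target. There are 200 camera calls.

## Working session

There is one attempt and no reset: what is moved stays moved. The work goes in short steps, Python scripts to look and compute and a tool call to move; the robot and the scene stay as the last step left them, time stands still between calls to the robot, and variables do not carry over. Pictures are saved under pics/ and viewed, about 12 in all and at most 16, crops included, and the job is handed in when it is done.

Besides the shell and the picture viewer there is one more tool, called after "Call:" as name(argument=value, ...), one argument or row to a line, values as JSON. carry_out: Moves the arm, as the interface text tells. Its arguments: {"type":"object","properties":{"rows":{"type":"array","items":{"type":"array","items":{"type":"number"}}},"force":{"type":"number"}},"required":["rows"]}

```bash
ls; mkdir -p pics
python3 - <<'E'
from bench import *
import cv2,numpy as np
s=read_state()
for k in ['time','ee_pos','eef_rot','ft_force','width']: print(k,s[k])
for n in ['top','scene']:
    i=camera_info(n); print(n,{k:np.round(v,4).tolist() for k,v in i.items()})
    cv2.imwrite(f'pics/{n}0.png',cv2.resize(camera(n),(800,600)))
E
```

```text
pics
time 0.0
ee_pos [ 0.20699321 -0.58934472  0.23575946]
eef_rot [ 8.15908129e-01 -5.78181140e-01 -5.94418582e-04 -3.76378615e-04]
ft_force [0.20535543 1.1005747  0.01878901]
width 0.08690651314276683
top {'fx': 382.9501, 'fy': 382.9501, 'cx': 253.3403, 'cy': 191.4777, 'extrinsics': [[0.0007, -0.9945, 0.1046, 0.3743], [-0.9999, -0.0025, -0.017, -0.08], [0.0172, -0.1045, -0.9944, 1.4002], [0.0, 0.0, 0.0, 1.0]]}
scene {'fx': 467.6676, 'fy': 467.6676, 'cx': 263.1564, 'cy': 198.8022, 'extrinsics': [[-0.7906, -0.2608, 0.554, -0.1964], [-0.6121, 0.3127, -0.7263, 0.8732], [0.0161, -0.9133, -0.4069, 0.614], [0.0, 0.0, 0.0, 1.0]]}
```

View pics/top0.png

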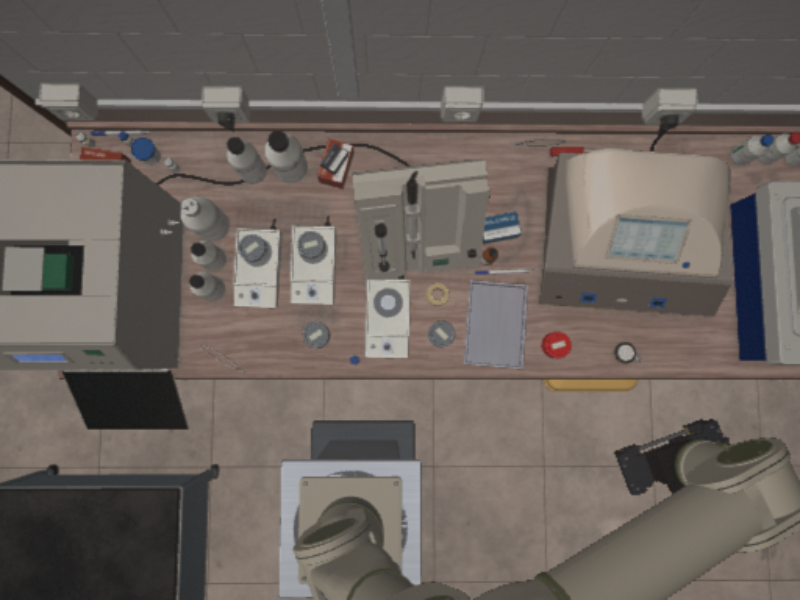

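View pics/scene0.png

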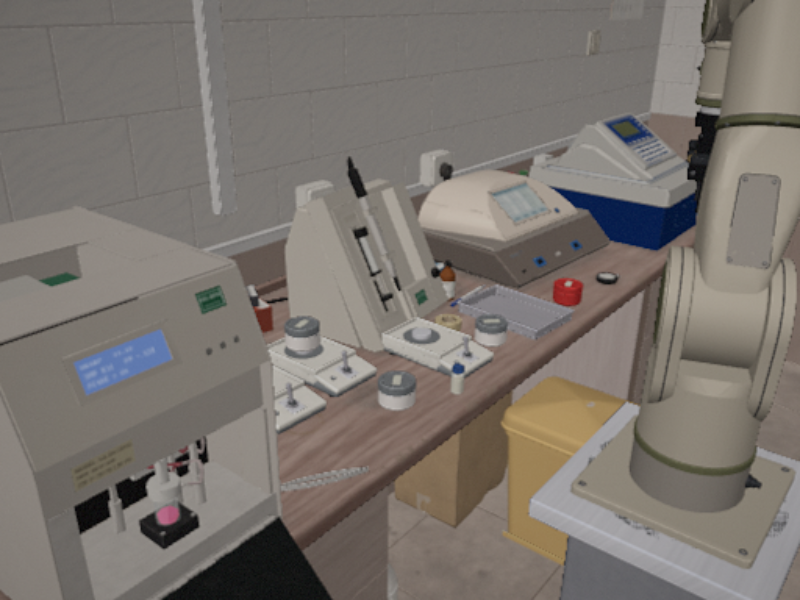

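The top view shows finished pots at (258,248) and (312,244), an empty stirrer at (388,303), waiting pots at (316,335) and (441,334), a red decoy at (557,345) and the tray at (497,324). Next I'll measure these.

```bash
cat > h.py <<'E'
from bench import *
import cv2,numpy as np
from scipy.spatial.transform import Rotation as R
def w(cam,uv,z):
    i=camera_info(cam);E=np.array(i['extrinsics'])
    d=E[:3,:3]@np.array([(uv[0]-i['cx'])/i['fx'],(uv[1]-i['cy'])/i['fy'],1.])
    return E[:3,3]+d*(z-E[2,3])/d[2]
def px(cam,p):
    i=camera_info(cam);E=np.array(i['extrinsics'])
    c=E[:3,:3].T@(np.array(p)-E[:3,3]);return np.array([i['fx']*c[0]/c[2]+i['cx'],i['fy']*c[1]/c[2]+i['cy']])
def pins(q,cam,z,n=6):
    for d in pinpoint(q,cam)[:n]: print(q,cam,round(d['conf'],2),np.round(d['xy'],1),np.round(w(cam,d['xy'],z)[:2],4))
def st():
    s=read_state();r=R.from_quat(s['eef_rot']).as_matrix()
    print('t',round(s['time'],2),'p',np.round(s['ee_pos'],4),'xaxis deg',round(np.degrees(np.arctan2(r[1,0],r[0,0])),2),'tilt',np.round(r[:2,2],3),'F',np.round(s['ft_force'],1),'w',round(s['width'],4))
def go(x,y,z,yaw=None):
    "shift needed in tool axes, units of 30mm, and turn in units 5deg"
    s=read_state();r=R.from_quat(s['eef_rot']).as_matrix()
    d=r.T@(np.array([x,y,z])-s['ee_pos'])/.03
    print('go',np.round([x,y,z],4),'units',np.round(d,2),'' if yaw is None else 'turn %.2f'%(-((yaw-np.degrees(np.arctan2(r[1,0],r[0,0]))+90)%180-90)/5))
E
python3 - <<'E'
from h import *
st()
T=camera('top');S=camera('scene')
for c in ['top','scene']:
    pins('pot_1_center',c,.021)
    pins('done_1_center',c,.063)
    pins('stirrer_a_plate',c,.042)
    pins('stirrer_a_toggle_tip',c,.06)
pins('tray','top',0,2)
pins('vial_1','top',0,2);pins('dispenser','top',0,2)
a=cv2.resize(T[130:250,130:360],None,fx=3.4,fy=3.4,interpolation=3)
cv2.imwrite('pics/t1.png',a)
cv2.imwrite('pics/s1.png',cv2.resize(S[180:290,150:330],None,fx=4.4,fy=4.4,interpolation=3))
E
```

```text
t 0.1 p [ 0.207  -0.5894  0.2359] xaxis deg -70.65 tilt [-0.     0.001] F [0.3 0.1 0.9] w 0.0869
done_1_center top 0.61 [196.2 157.9] [0.6337 0.0992]
stirrer_a_plate top 0.66 [202.3 159.7] [0.6313 0.08  ]
stirrer_a_plate top 0.3 [250.2 193.8] [ 0.5087 -0.0921]
done_1_center scene 0.74 [191.6 212.7] [0.646  0.0863]
stirrer_a_plate scene 0.74 [194.2 221.5] [0.6334 0.0903]
stirrer_a_toggle_tip scene 0.47 [217.9 226.7] [0.5396 0.0972]
tray top 0.93 [315.5 209.4] [ 0.4559 -0.3322]
vial_1 top 0.48 [227.1 229.8] [ 0.3812 -0.0087]
```

View pics/t1.png

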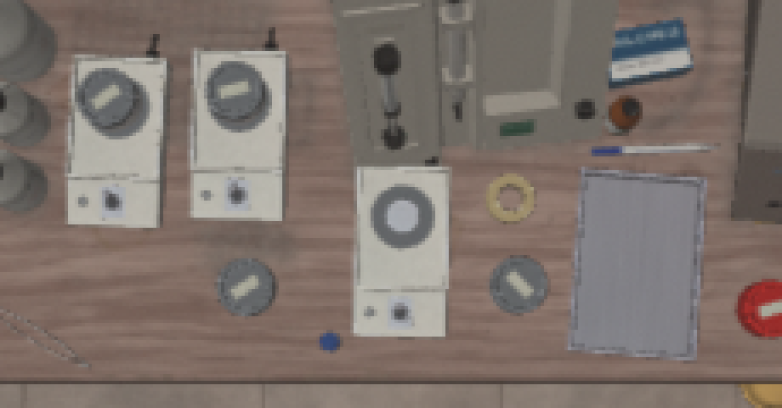

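View pics/s1.png

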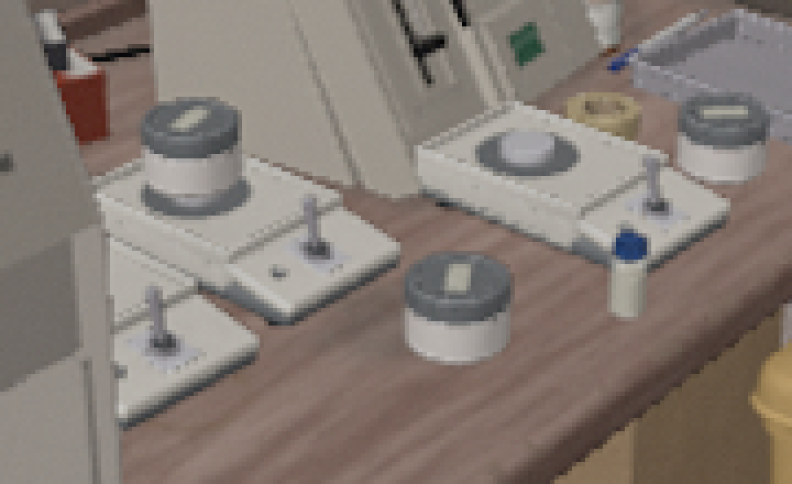

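The crops show three stirrers with all the levers looking upright, two waiting pots, and a vial next to the front of the empty stirrer. I'll fit the housings and lids by colour, and test the lever states by predicting where each tip should appear.

```bash
cat >> h.py <<'E'
def housings(T):
    hsv=cv2.cvtColor(T,cv2.COLOR_BGR2HSV); m=((hsv[...,2]>150)&(hsv[...,1]<45)).astype(np.uint8)
    m[:130]=0;m[250:]=0;m[:,:140]=0;m[:,300:]=0
    m=cv2.morphologyEx(m,cv2.MORPH_CLOSE,np.ones((9,9)))
    out=[]
    for c in cv2.findContours(m,0,2)[0]:
        if cv2.contourArea(c)<600: continue
        r=cv2.minAreaRect(cv2.convexHull(c)); out.append((r,cv2.boxPoints(r)))
    return sorted(out,key=lambda o:o[0][0][0])
E
python3 - <<'E'
from h import *
T=camera('top');S=camera('scene')
for r,b in housings(T):
    P=np.array([w('top',p,.03)[:2] for p in b])
    c=P.mean(0); P=P[np.argsort(P[:,0])]; back=P[2:].mean(0);front=P[:2].mean(0); d=back-front
    print('rect',np.round(r[0],1),np.round(r[1],1),'c',np.round(c,4),'len',np.linalg.norm(d).round(4),'wid',np.linalg.norm(P[2]-P[3]).round(4),'yaw',np.degrees(np.arctan2(d[1],d[0])).round(2))
    u=d/np.linalg.norm(d); pl=c+.035*u
    print(' plate',np.round(pl,4))
    for nm,k,z in [('base',-.101,.027),('on',-.101,.063),('off',-.121,.057)]:
        q=np.r_[pl+k*u,z]; print('  ',nm,'top',np.round((px('top',q)-[130,130])*3.4),'scene',np.round((px('scene',q)-[150,180])*4.4))
# lids
hsv=cv2.cvtColor(T,cv2.COLOR_BGR2HSV)
for nm,(u,v),z in [('doneL',(108/3.4+130,98/3.4+130),.084),('doneM',(235/3.4+130,90/3.4+130),.084),('potL',(246/3.4+130,287/3.4+130),.042),('potR',(519/3.4+130,285/3.4+130),.042)]:
    print(nm,np.round(w('top',(u,v),z)[:2],4))
for c in ['top','scene']:
  for q in ['pot_1_center','done_1_center']:
    for d in silhouettes(q,c): print(q,c,round(d['conf'],2),np.round(d['box'],1))
for u,v in [(585,170),(706,178),(695,360),(569,350)]: print('tray',np.round(w('top',(u/3.4+130,v/3.4+130),.02)[:2],4))
print('empty plate',w('top',(403/3.4+130,216/3.4+130),.042),'vial',w('top',(329/3.4+130,342/3.4+130),.048))
E
```

```text
rect [181.  170.5] [51. 64.] c [0.5944 0.1574] len 0.1861 wid 0.2318 yaw 1.17
 plate [0.6294 0.1581]
   base top [174. 199.] scene [244. 300.]
   on top [168. 195.] scene [241. 244.]
   off top [169. 215.] scene [268. 264.]
rect [247.5 203.5] [49. 27.] c [ 0.4755 -0.0826] len 0.1761 wid 0.0975 yaw 0.13
 plate [ 0.5105 -0.0825]
   base top [400. 312.] scene [655. 211.]
   on top [400. 311.] scene [658. 159.]
   off top [400. 331.] scene [685. 177.]
doneL [0.6259 0.2156]
doneM [0.6347 0.0863]
potL [0.4351 0.077 ]
potR [ 0.4376 -0.2074]
done_1_center top 0.71 [199.1 156.5  20.9  21. ]
pot_1_center scene 0.74 [287.5 178.9  11.3  22.1]
done_1_center scene 0.62 [193.3 213.3  16.7  18.5]
tray [ 0.5619 -0.2812]
tray [ 0.5536 -0.4112]
tray [ 0.3597 -0.3952]
tray [ 0.3701 -0.2619]
empty plate [ 0.50968161 -0.08615903  0.042     ] vial [ 0.37820666 -0.01002693  0.048     ]
```

All three levers match the "on" prediction, so the empty stirrer is running too. I'll move towards the right lever, starting with the transit.

Run:
```python
from h import *
st(); go(.43,-.33,.235,0); go(.446,-.083,.2,0)
```

```text
t 1.05 p [ 0.2072 -0.5897  0.2366] xaxis deg -70.64 tilt [ 0. -0.] F [-1.5 -0.3 -0.4] w 0.0874
go [ 0.43  -0.33   0.235] units [-5.71 -9.88  0.05] turn -14.13
go [ 0.446 -0.083  0.2  ] units [-13.3  -13.11   1.22] turn -14.13
```

Call:
carry_out(
  rows=[
    [1,-0.55,-0.95,0,0],
    [1,-0.55,-0.95,0,0],
    [1,-0.55,-0.95,0,0],
    [1,-0.55,-0.95,0,0],
    [1,-0.55,-0.95,0,0],
    [1,-0.55,-0.95,0,0],
    [1,-0.55,-0.95,0,0],
    [1,-0.55,-0.95,0,0],
    [1,-0.55,-0.95,0,0],
    [1,-0.55,-0.95,0,0],
  ],
)

```text
time: 1.88
ee_pos: [0.4234, -0.3366, 0.2355]
eef_rot: [0.811, -0.585, 0.0, 0.003]
ft_force: [0.7, -1.2, 0.1]
width: 0.0285
```

Call:
carry_out(
  rows=[
    [1,0,0,0,-1],
    [1,0,0,0,-1],
    [1,0,0,0,-1],
    [1,0,0,0,-1],
    [1,0,0,0,-1],
    [1,0,0,0,-1],
    [1,0,0,0,-1],
    [1,0,0,0,-1],
    [1,0,0,0,-1],
    [1,0,0,0,-1],
    [1,0,0,0,-1],
    [1,0,0,0,-1],
    [1,0,0,0,-1],
    [1,0,0,0,-1],
  ],
)

```text
time: 3.05
ee_pos: [0.4313, -0.3262, 0.2372]
eef_rot: [1.0, 0.022, 0.001, 0.002]
ft_force: [0.6, 0.3, -0.4]
width: 0.0007
```

Run:
```python
from h import *
st(); go(.446,-.083,.1,0)
```

```text
t 3.05 p [ 0.4313 -0.3262  0.2372] xaxis deg 2.52 tilt [ 0.002 -0.004] F [ 0.6  0.3 -0.4] w 0.0007
go [ 0.446 -0.083  0.1  ] units [ 0.84 -8.1   4.54] turn 0.50
```

Call:
carry_out(
  rows=[
    [1,0.1,-1,0,0.5],
    [1,0.1,-1,0,0],
    [1,0.1,-1,0,0],
    [1,0.1,-1,0,0],
    [1,0.1,-1,0,0],
    [1,0.1,-1,0,0],
    [1,0.1,-1,0,0],
    [1,0.1,-1,0,0],
    [1,0,0,0,0],
    [1,0,0,1,0],
    [1,0,0,1,0],
    [1,0,0,1,0],
    [1,0,0,1,0],
    [1,0,0,0.5,0],
    [1,0,0,0,0],
  ],
)

```text
time: 4.3
ee_pos: [0.4559, -0.0771, 0.0998]
eef_rot: [1.0, 0.004, 0.007, 0.005]
ft_force: [-1.6, -0.5, 0.2]
width: 0.0005
```

Run:
```python
from h import *
st(); go(.446,-.083,.061,0)
S=camera('scene')
cv2.imwrite('pics/s2.png',cv2.resize(S[150:290,150:330],None,fx=4.2,fy=4.2,interpolation=3))
```

```text
t 4.3 p [ 0.4559 -0.0771  0.0998] xaxis deg 0.51 tilt [ 0.013 -0.01 ] F [-1.6 -0.5  0.2] w 0.0005
go [ 0.446 -0.083  0.061] units [-0.35  0.18  1.29] turn 0.10
```

View pics/s2.png

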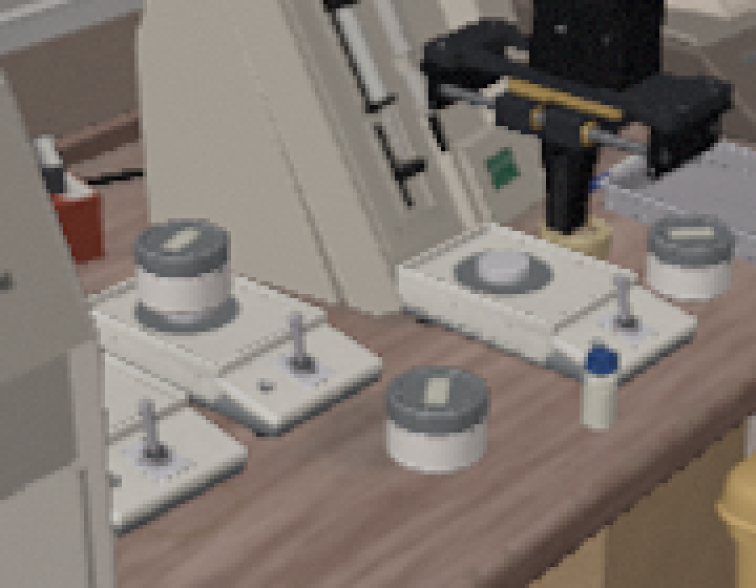

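The fingers are above the deck just behind the right lever, clear on all sides. I'll descend and push.

Call:
carry_out(
  rows=[
    [1,-0.3,0.18,0.6,0],
    [1,0,0,0.65,0],
    [1,0,0,0,0],
    [1,-0.3,0,0,0],
    [1,-0.3,0,0,0],
    [1,-0.3,0,0,0],
    [1,-0.3,0,0,0],
  ],
)

```text
time: 4.93
ee_pos: [0.4166, -0.0842, 0.0715]
eef_rot: [1.0, 0.005, 0.014, 0.006]
ft_force: [1.5, 0.5, -0.5]
width: 0.0004
```

Run:
```python
from h import *
st(); go(.408,-.083,.061,0)
```

```text
t 4.93 p [ 0.4166 -0.0842  0.0715] xaxis deg 0.55 tilt [ 0.028 -0.013] F [ 1.5  0.5 -0.5] w 0.0004
go [ 0.408 -0.083  0.061] units [-0.3  -0.05  0.34] turn 0.11
```

Call:
carry_out(
  rows=[
    [1,0,0,0.35,0],
    [1,-0.2,0,0.05,0],
    [1,-0.2,0,0,0],
    [1,-0.2,0,0,0],
    [1,-0.2,0,0,0],
    [1,0,0,0,0],
  ],
)

```text
time: 5.43
ee_pos: [0.4078, -0.0853, 0.0662]
eef_rot: [0.999, 0.005, 0.035, 0.009]
ft_force: [-1.0, -0.2, -0.8]
width: 0.0001
```

Run:
```python
from h import *
st(); go(.408,-.083,.061,0)
S=camera('scene')
cv2.imwrite('pics/s3.png',cv2.resize(S[170:260,240:340],None,fx=4.2,fy=4.2,interpolation=3))
```

```text
t 5.43 p [ 0.4078 -0.0853  0.0662] xaxis deg 0.66 tilt [ 0.07  -0.018] F [-1.  -0.2 -0.8] w 0.0001
go [ 0.408 -0.083  0.061] units [-0.01 -0.08  0.17] turn 0.13
```

View pics/s3.png

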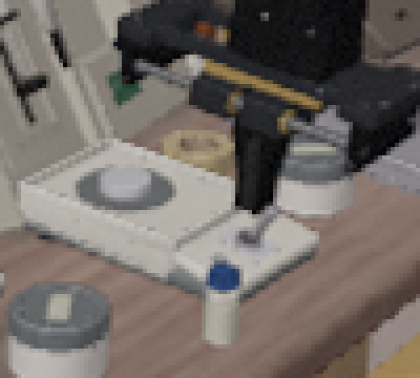

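The right lever is now tipped forward, so that stirrer is off. The tool tilted near the inner reach limit, so I'll retreat and check the tilt and joints.

Call:
carry_out(
  rows=[
    [1,0.3,0,0,0],
    [1,0.5,0,-0.6,0],
    [1,0.3,0,-1,0],
    [1,0.3,0,-1,0],
    [1,0,0,0,0],
  ],
)

```text
time: 5.9
ee_pos: [0.4422, -0.0832, 0.1463]
eef_rot: [1.0, 0.005, 0.028, 0.008]
ft_force: [1.8, -0.1, -0.2]
width: 0.0006
```

Run:
```python
from h import *
st(); print(np.round(read_state()['joint_positions'],3))
```

```text
t 5.9 p [ 0.4422 -0.0832  0.1463] xaxis deg 0.61 tilt [ 0.057 -0.016] F [ 1.8 -0.1 -0.2] w 0.0006
[ 0.705  0.012 -0.624  2.033  0.021  1.041  0.082]
```

Call:
carry_out(
  rows=[
    [1,0,0,0,0],
    [1,0,0,0,0],
    [1,0,0,0,0],
    [1,0,0,0,0],
  ],
)

```text
time: 6.23
ee_pos: [0.4418, -0.0834, 0.1448]
eef_rot: [1.0, 0.005, 0.027, 0.008]
ft_force: [0.4, -0.7, 0.2]
width: 0.0002
```

Run:
```python
from h import *
st(); print(np.round(read_state()['joint_positions'],3)); go(.57,.083,.16,0); go(.57,.083,.06,0)
```

```text
t 6.23 p [ 0.4418 -0.0834  0.1448] xaxis deg 0.59 tilt [ 0.053 -0.016] F [ 0.4 -0.7  0.2] w 0.0002
[ 0.705  0.016 -0.624  2.034  0.024  1.041  0.079]
go [0.57  0.083 0.16 ] units [ 4.35 -5.5  -0.37] turn 0.12
go [0.57  0.083 0.06 ] units [ 4.17 -5.55  2.96] turn 0.12
```

Run:
```python
from h import *
for n,t,s in [('R',(400,312),(652,160)),('M',(236,195),(311,200)),('L',(112,200),(156,290))]:
    print(n,np.round(w('top',(t[0]/3.4+130,t[1]/3.4+130),.06)[:2],4),np.round(w('scene',(s[0]/4.4+150,s[1]/4.4+180),.063)[:2],4))
T=camera('top')
pins('stirrer_a_toggle_tip','top',.06)
camera('scene');pins('stirrer_a_toggle_tip','scene',.06);pins('done_1_center','top',.063)
```

```text
R [ 0.4089 -0.0832] [ 0.4111 -0.0791]
M [0.5293 0.0866] [0.5349 0.0919]
L [0.5237 0.2142] [0.5278 0.2217]
stirrer_a_toggle_tip scene 0.46 [219.8 226.5] [0.5366 0.0933]
stirrer_a_toggle_tip scene 0.24 [317.7 211. ] [ 0.3915 -0.1468]
done_1_center top 0.81 [197.9 154.9] [0.6445 0.0933]
```

Call:
carry_out(
  rows=[
    [1,0,-1,0,0],
    [1,0,-1,0,0],
    [1,0,-1,0,0],
    [1,0,-1,0,0],
    [1,0.4,-1,0,0],
    [1,1,-0.7,0,0],
    [1,1,0,0,0],
    [1,1,0,0,0],
    [1,0.7,0,0,0],
    [1,0,0,0,0],
    [1,0,0,0,0],
  ],
)

```text
time: 7.4
ee_pos: [0.5674, 0.0955, 0.1477]
eef_rot: [1.0, 0.002, 0.027, 0.009]
ft_force: [-0.7, -0.4, -1.2]
width: 0.0004
```

Run:
```python
from h import *
st(); go(.57,.088,.062,0)
```

```text
t 7.4 p [0.5674 0.0955 0.1477] xaxis deg 0.31 tilt [ 0.055 -0.017] F [-0.7 -0.4 -1.2] w 0.0004
go [0.57  0.088 0.062] units [-0.07  0.2   2.86] turn 0.06
```

Call:
carry_out(
  rows=[
    [1,0,0.2,0.8,0],
    [1,0,0,0.8,0],
    [1,0,0,0.8,0],
    [1,0,0,0.5,0],
    [1,0,0,0,0],
    [1,-0.4,0,0,0],
    [1,-0.5,0,0,0],
    [1,-0.5,0,0,0],
  ],
)

```text
time: 8.07
ee_pos: [0.5319, 0.0871, 0.0591]
eef_rot: [0.999, 0.002, 0.033, 0.008]
ft_force: [58.3, 0.5, -11.9]
width: 0.0008
```

Run:
```python
from h import *
st(); go(.528,.088,.062,0)
```

```text
t 8.07 p [0.5319 0.0871 0.0591] xaxis deg 0.25 tilt [ 0.066 -0.015] F [ 58.3   0.5 -11.9] w 0.0008
go [0.528 0.088 0.062] units [-0.12 -0.03 -0.11] turn 0.05
```

58 N is too much, so the lever is probably at its stop. Backing off.

Call:
carry_out(
  rows=[
    [1,0.5,0,0,0],
    [1,0.4,0,-0.5,0],
    [1,0,0,-1,0],
    [1,0,0,-1,0],
    [1,0,0,-0.3,0],
  ],
)

```text
time: 8.48
ee_pos: [0.5513, 0.0881, 0.1525]
eef_rot: [0.999, 0.002, 0.036, 0.009]
ft_force: [1.3, -0.5, 1.2]
width: 0.0005
```

Run:
```python
from h import *
st()
S=camera('scene')
cv2.imwrite('pics/s4.png',cv2.resize(S[180:290,150:330],None,fx=3.4,fy=3.4,interpolation=3))
```

```text
t 8.48 p [0.5513 0.0881 0.1525] xaxis deg 0.31 tilt [ 0.072 -0.017] F [ 1.3 -0.5  1.2] w 0.0005
```

View pics/s4.png

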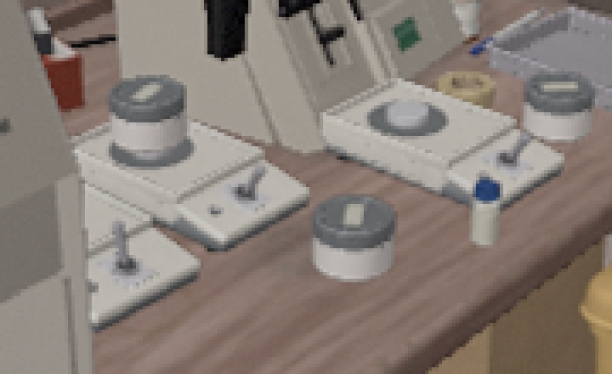

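The middle stirrer is off and its pot is still on the plate. Next is the left one, with the push ending slightly earlier.

Call:
carry_out(
  rows=[
    [1,0.2,-1,0,0],
    [1,0.2,-1,0,0],
    [1,0,-1,0,0],
    [1,0,-1,0,0],
    [1,0,-0.2,0,0],
    [1,0,0,0,0],
  ],
)

```text
time: 9.03
ee_pos: [0.5625, 0.2151, 0.1546]
eef_rot: [0.999, -0.001, 0.039, 0.011]
ft_force: [-0.4, -1.2, -0.0]
width: 0.0002
```

Run:
```python
from h import *
st(); go(.563,.2175,.063,0)
```

```text
t 9.03 p [0.5625 0.2151 0.1546] xaxis deg -0.06 tilt [ 0.078 -0.022] F [-0.4 -1.2 -0. ] w 0.0002
go [0.563  0.2175 0.063 ] units [-0.22 -0.15  3.04] turn -0.01
```

Call:
carry_out(
  rows=[
    [1,-0.2,-0.1,0.8,0],
    [1,0,0,0.8,0],
    [1,0,0,0.8,0],
    [1,0,0,0.6,0],
    [1,0,0,0,0],
    [1,-0.4,0,0,0],
    [1,-0.4,0,0,0],
  ],
)

```text
time: 9.62
ee_pos: [0.5403, 0.2098, 0.061]
eef_rot: [0.999, -0.003, 0.04, 0.012]
ft_force: [2.6, 0.2, 0.4]
width: 0.0002
```

Run:
```python
from h import *
st(); go(.53,.2175,.063,0)
```

```text
t 9.62 p [0.5403 0.2098 0.061 ] xaxis deg -0.26 tilt [ 0.08  -0.025] F [2.6 0.2 0.4] w 0.0002
go [0.53   0.2175 0.063 ] units [-0.34 -0.25 -0.1 ] turn -0.05
```

Call:
carry_out(
  rows=[
    [1,-0.2,-0.1,0,0],
    [1,-0.2,0,0,0],
    [1,-0.1,0,0,0],
  ],
)

```text
time: 9.87
ee_pos: [0.5249, 0.2104, 0.0622]
eef_rot: [0.999, -0.004, 0.042, 0.013]
ft_force: [0.0, 1.0, 0.5]
width: 0.0003
```

Call:
carry_out(
  rows=[
    [1,0.5,0,0,0],
    [1,0.4,0,-0.5,0],
    [1,0,0,-1,0],
    [1,0,0,-1,0],
    [-1,0,0,-1,0],
  ],
)

```text
time: 10.28
ee_pos: [0.5401, 0.2109, 0.1686]
eef_rot: [0.999, -0.004, 0.036, 0.015]
ft_force: [0.2, 0.6, -0.2]
width: 0.0025
```

Run:
```python
from h import *
st();T=camera('top')
S=camera('scene')
cv2.imwrite('pics/s5.png',np.hstack([cv2.resize(S[190:290,150:250],(400,400),interpolation=3),cv2.resize(T[130:230,130:230],(400,400),interpolation=3)]))
```

```text
t 10.28 p [0.5401 0.2109 0.1686] xaxis deg -0.35 tilt [ 0.073 -0.03 ] F [ 0.2  0.6 -0.2] w 0.0025
```

View pics/s5.png

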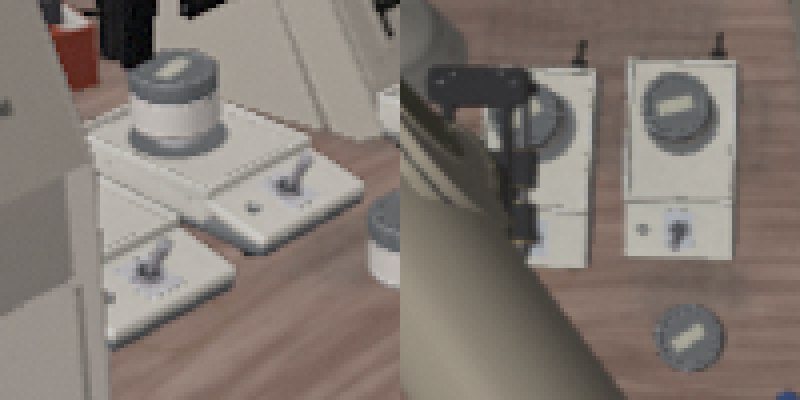

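All three stirrers are off and both pots are still on their plates. Next I'll open the jaws and go to the left finished pot with the jaws along x.

Call:
carry_out(
  rows=[
    [-1,0.4,0,0,0],
    [-1,0.8,0,0,0],
    [-1,0.8,0,0,0],
    [-1,0.7,0,0,0],
    [-1,0,0,0,0],
    [-1,0,0,0,0],
    [-1,0,0,0,0],
  ],
)

```text
time: 10.97
ee_pos: [0.626, 0.2125, 0.1823]
eef_rot: [0.999, -0.003, 0.043, 0.014]
ft_force: [0.6, 0.3, -0.4]
width: 0.0535
```

Run:
```python
from h import *
st();go(.628,.217,.077,0)
S=camera('scene');pins('done_1_center','scene',.063)
cv2.imwrite('pics/s6.png',cv2.resize(S[130:290,100:300],None,fx=4,fy=3.75,interpolation=3))
```

```text
t 10.97 p [0.626  0.2125 0.1823] xaxis deg -0.28 tilt [ 0.085 -0.027] F [ 0.6  0.3 -0.4] w 0.0535
go [0.628 0.217 0.077] units [-0.23 -0.24  3.5 ] turn -0.06
done_1_center scene 0.64 [193.8 209.4] [0.6563 0.0679]
```

View pics/s6.png

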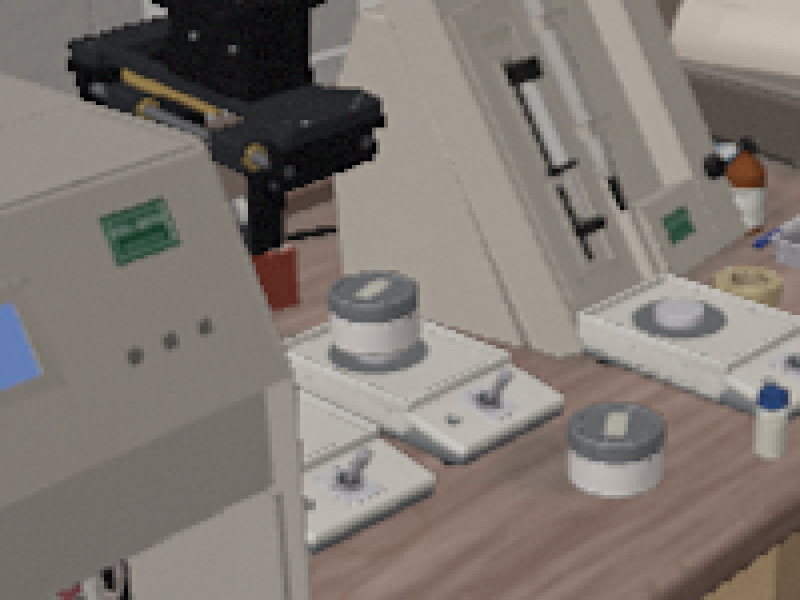

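Call:
carry_out(
  rows=[
    [-1,0,-0.2,0,0],
    [-1,0,0,0,0],
    [-1,0,0,0,0],
    [-1,0,0,0,0],
    [-1,-0.2,0,0.8,0],
    [-1,0,0,0.8,0],
    [-1,0,0,0.7,0],
    [-1,0,0,0,0],
  ],
)

```text
time: 11.73
ee_pos: [0.6241, 0.2191, 0.1138]
eef_rot: [0.999, -0.001, 0.045, 0.013]
ft_force: [-0.9, -0.6, -0.4]
width: 0.0872
```

Run:
```python
from h import *
st();go(.628,.217,.077,0)
```

```text
t 11.73 p [0.6241 0.2191 0.1138] xaxis deg -0.06 tilt [ 0.09  -0.027] F [-0.9 -0.6 -0.4] w 0.0872
go [0.628 0.217 0.077] units [0.02 0.04 1.23] turn -0.01
```

Call:
carry_out(
  rows=[
    [-1,0,0,0.7,0],
    [-1,0,0,0.55,0],
    [-1,0,0,0,0],
    [1,0,0,0,0],
    [1,0,0,0,0],
    [1,0,0,0,0],
    [1,0,0,0,0],
    [1,0,0,0,0],
    [1,0,0,0,0],
    [1,0,0,0,0],
    [1,0,0,0,0],
  ],
  force=30,
)

```text
time: 12.65
ee_pos: [0.6298, 0.2199, 0.0831]
eef_rot: [0.999, -0.001, 0.048, 0.012]
ft_force: [0.2, -0.5, -1.2]
width: 0.0592
```

Run:
```python
from h import *
st()
```

```text
t 12.65 p [0.6298 0.2199 0.0831] xaxis deg -0.07 tilt [ 0.096 -0.024] F [ 0.2 -0.5 -1.2] w 0.0592
```

Call:
carry_out(
  rows=[
    [1,0,0,-0.6,0],
    [1,0,0,-0.8,0],
    [1,0,0,-0.8,0],
    [1,0,0,-0.6,0],
    [1,-0.8,0,0,0],
    [1,-0.8,0,0,0],
    [1,-0.8,0,0,0],
    [1,-0.8,0,0,0],
    [1,-0.8,0.4,0,0],
    [1,-0.8,0.8,0,0],
  ],
)

```text
time: 13.48
ee_pos: [0.4743, 0.1892, 0.1559]
eef_rot: [0.999, -0.0, 0.048, 0.01]
ft_force: [-0.4, -0.3, 0.2]
width: 0.0594
```

Run:
```python
from h import *
st();S=camera('scene');T=camera('top')
cv2.imwrite('pics/s7.png',np.hstack([cv2.resize(S[130:270,110:310],(500,350),interpolation=3),cv2.resize(T[130:230,130:215],(297,350),interpolation=3)]))
go(.47,-.1,.16);go(.509,-.341,.1,-5)
```

```text
t 13.48 p [0.4743 0.1892 0.1559] xaxis deg 0.0 tilt [ 0.096 -0.021] F [-0.4 -0.3  0.2] w 0.0594
go [ 0.47 -0.1   0.16] units [-0.03  9.47  0.09] 
go [ 0.509 -0.341  0.1  ] units [ 1.1  17.44  2.42] turn 0.96
```

View pics/s7.png

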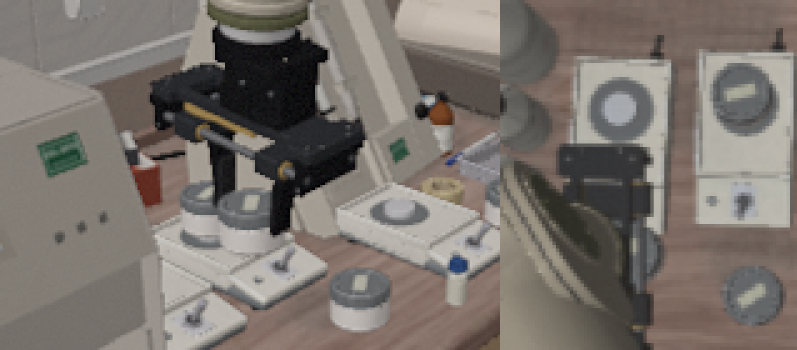

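Pot held. Carrying it across in front of the dispenser to the tray.

Call:
carry_out(
  rows=[
    [1,-0.5,0.6,0,0],
    [1,-0.5,0.9,0,0],
    [1,0,1,0,0],
    [1,0,1,0,0],
    [1,0,1,0,0],
    [1,0,1,0,0],
    [1,0,1,0,0],
    [1,0,1,0,0],
    [1,0,1,0,0],
    [1,0,1,0,0],
    [1,0,1,0,0],
    [1,0,1,0,0],
    [1,0,1,0,0],
    [1,0.3,1,0,0],
    [1,0.6,1,0,0],
    [1,0.6,1,0,0.5],
    [1,0.6,0.6,0,0.5],
    [1,0,0.3,0,0],
    [1,0,0,0,0],
  ],
)

```text
time: 15.17
ee_pos: [0.5034, -0.3333, 0.1762]
eef_rot: [0.998, -0.046, 0.051, 0.016]
ft_force: [-0.0, -0.2, -1.6]
width: 0.0594
```

Run:
```python
from h import *
st();go(.507,-.341,.1,-5);go(.507,-.341,.046,-5)
```

```text
t 15.17 p [ 0.5034 -0.3333  0.1762] xaxis deg -5.14 tilt [ 0.101 -0.036] F [-0.  -0.2 -1.6] w 0.0594
go [ 0.507 -0.341  0.1  ] units [-0.12  0.18  2.55] turn -0.03
go [ 0.507 -0.341  0.046] units [-0.31  0.13  4.34] turn -0.03
```

Call:
carry_out(
  rows=[
    [1,-0.3,0.1,0.8,0],
    [1,0,0,0.8,0],
    [1,0,0,0.8,0],
    [1,0,0,0.8,0],
    [1,0,0,0.5,0],
    [1,0,0,0.3,0],
    [1,0,0,0,0],
  ],
)

```text
time: 15.75
ee_pos: [0.5066, -0.3347, 0.0529]
eef_rot: [0.998, -0.042, 0.052, 0.015]
ft_force: [-0.1, 0.6, -1.7]
width: 0.0595
```

Run:
```python
from h import *
st();go(.507,-.341,.046,-5)
```

```text
t 15.75 p [ 0.5066 -0.3347  0.0529] xaxis deg -4.69 tilt [ 0.103 -0.035] F [-0.1  0.6 -1.7] w 0.0595
go [ 0.507 -0.341  0.046] units [0.01 0.2  0.24] turn 0.06
```

Call:
carry_out(
  rows=[
    [1,0,0.2,0.25,0],
    [1,0,0,0.1,0],
    [1,0,0,0.1,0],
  ],
)

```text
time: 16.0
ee_pos: [0.5085, -0.3409, 0.0421]
eef_rot: [0.998, -0.041, 0.053, 0.016]
ft_force: [-16.5, 14.3, 43.6]
width: 0.0597
```

Run:
```python
from h import *
st()
```

```text
t 16.0 p [ 0.5085 -0.3409  0.0421] xaxis deg -4.59 tilt [ 0.105 -0.036] F [-16.5  14.3  43.6] w 0.0597
```

Call:
carry_out(
  rows=[
    [1,0,0,-0.1,0],
    [-0.7,0,0,0,0],
    [-0.7,0,0,0,0],
    [-0.7,0,0,0,0],
    [-0.7,0,0,0,0],
    [-0.7,0,0,-0.5,0],
    [-0.7,0,0,-0.8,0],
    [-0.7,0,0,-1,0],
    [-0.7,0,0,-1,0],
    [-0.7,0,0,-1,0],
    [-0.7,0,0,-0.5,0],
  ],
)

```text
time: 16.92
ee_pos: [0.4918, -0.3348, 0.1928]
eef_rot: [0.998, -0.041, 0.052, 0.015]
ft_force: [0.8, -0.5, -0.3]
width: 0.0741
```

Run:
```python
from h import *
st();go(.635,.089,.16,-90)
T=camera('top');S=camera('scene');pins('pot_1_center','top',.021);pins('done_1_center','top',.063);pins('done_1_center','scene',.063);pins('stirrer_a_plate','top',.042)
```

```text
t 16.92 p [ 0.4918 -0.3348  0.1928] xaxis deg -4.57 tilt [ 0.103 -0.035] F [ 0.8 -0.5 -0.3] w 0.0741
go [0.635 0.089 0.16 ] units [  3.5  -14.5    1.09] turn 17.09
done_1_center top 0.55 [201.2 157.2] [0.6363 0.0816]
done_1_center scene 0.89 [195.2 216.5] [0.6219 0.0966]
stirrer_a_plate top 0.69 [200.6 159.6] [0.6317 0.0861]
```

Call:
carry_out(
  rows=[
    [-1,-0.5,-1,0,0],
    [-1,-0.5,-1,0,0],
    [-1,-0.5,-1,0,0],
    [-1,0,-1,0,0],
    [-1,0,-1,0,0],
    [-1,0,-1,0,0],
    [-1,0,-1,0,0],
    [-1,0,-1,0,0],
    [-1,0,-1,0,0],
    [-1,0,-1,0,0],
    [-1,0,-1,0,0],
    [-1,0,-1,0,0],
    [-1,0,-1,0,0],
    [-1,0,-0.9,0,0],
  ],
)

```text
time: 18.38
ee_pos: [0.4709, 0.0978, 0.1571]
eef_rot: [0.998, -0.047, 0.038, 0.01]
ft_force: [0.1, 0.2, -0.6]
width: 0.087
```

Call:
carry_out(
  rows=[
    [-1,0,0,0,1],
    [-1,0,0,0,1],
    [-1,0,0,0,1],
    [-1,0,0,0,1],
    [-1,0,0,0,1],
    [-1,0,0,0,1],
    [-1,0,0,0,1],
    [-1,0,0,0,1],
    [-1,0,0,0,1],
    [-1,0,0,0,1],
    [-1,0,0,0,1],
    [-1,0,0,0,1],
    [-1,0,0,0,1],
    [-1,0,0,0,1],
    [-1,0,0,0,1],
    [-1,0,0,0,1],
    [-1,0,0,0,1],
  ],
)

```text
time: 19.8
ee_pos: [0.4594, 0.1065, 0.1376]
eef_rot: [-0.686, 0.728, -0.02, 0.01]
ft_force: [-0.4, 0.5, 0.0]
width: 0.0871
```

Run:
```python
from h import *
st();go(.635,.0875,.15,-90); go(.635,.0875,.065,-90);print(np.round(read_state()['joint_positions'],2))
```

```text
t 19.8 p [0.4594 0.1065 0.1376] xaxis deg -93.43 tilt [ 0.041 -0.016] F [-0.4  0.5  0. ] w 0.0871
go [0.635  0.0875 0.15  ] units [ 0.29 -5.89 -0.16] turn -0.69
go [0.635  0.0875 0.065 ] units [ 0.25 -5.77  2.67] turn -0.69
[ 0.32  0.1  -0.69  1.97  0.11  1.06 -2.05]
```

Call:
carry_out(
  rows=[
    [-1,0.1,-0.8,-0.4,-0.7],
    [-1,0.1,-0.8,0,0],
    [-1,0.1,-0.8,0,0],
    [-1,0,-0.9,0,0],
    [-1,0,-0.9,0,0],
    [-1,0,-0.9,0,0],
    [-1,0,-0.7,0,0],
    [-1,0,0,0,0],
  ],
)

```text
time: 20.47
ee_pos: [0.6342, 0.0935, 0.144]
eef_rot: [-0.706, 0.708, -0.016, 0.002]
ft_force: [-0.6, -0.2, 0.9]
width: 0.0872
```

Run:
```python
from h import *
st(); go(.635,.0875,.065,-90)
```

```text
t 20.47 p [0.6342 0.0935 0.144 ] xaxis deg -90.22 tilt [ 0.024 -0.02 ] F [-0.6 -0.2  0.9] w 0.0872
go [0.635  0.0875 0.065 ] units [0.15 0.04 2.64] turn -0.04
```

Call:
carry_out(
  rows=[
    [-1,0.15,0,0.8,0],
    [-1,0,0,0.8,0],
    [-1,0,0,0.7,0],
    [-1,0,0,0.3,0],
    [-1,0,0,0,0],
    [1,0,0,0,0],
    [1,0,0,0,0],
    [1,0,0,0,0],
    [1,0,0,0,0],
    [1,0,0,0,0],
    [1,0,0,0,0],
    [1,0,0,0,0],
  ],
)

```text
time: 21.47
ee_pos: [0.6347, 0.0894, 0.0613]
eef_rot: [-0.706, 0.708, -0.013, 0.001]
ft_force: [0.2, -0.3, -1.1]
width: 0.0592
```

Call:
carry_out(
  rows=[
    [1,0,0,-0.6,0],
    [1,0,0,-0.8,0],
    [1,0,0,-0.8,0],
    [1,0,0,-0.6,0],
    [1,0,0.8,0,0],
    [1,0,0.8,0,0],
    [1,0,0.8,0,0],
    [1,0,0.8,0,0],
    [1,0,0.8,0,0],
    [1,0,0.8,0,0],
  ],
)

```text
time: 22.3
ee_pos: [0.4865, 0.091, 0.1464]
eef_rot: [-0.706, 0.708, -0.013, 0.002]
ft_force: [-1.1, 0.2, -0.9]
width: 0.0588
```

Run:
```python
from h import *
st(); go(.4135,-.333,.15,-90);T=camera('top')
for u in [(202.3,159.7)]: print(w('top',u,.042))
cv2.imwrite('pics/t8.png',cv2.resize(T[130:230,130:330],None,fx=4,fy=4,interpolation=3))
```

```text
t 22.3 p [0.4865 0.091  0.1464] xaxis deg -90.23 tilt [ 0.022 -0.016] F [-1.1  0.2 -0.9] w 0.0588
go [ 0.4135 -0.333   0.15  ] units [14.14  2.38  0.05] turn -0.05
[0.63132072 0.08003761 0.042     ]
```

View pics/t8.png

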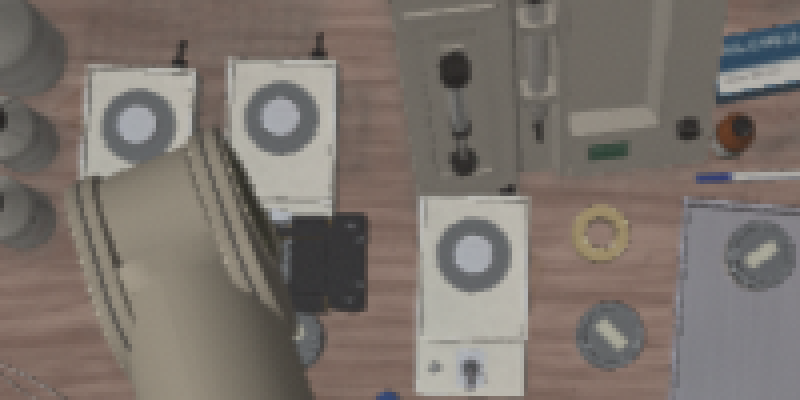

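The pot in the tray is upright at (759,255), and all three plates are visible. I'll measure these and carry the second pot.

Run:
```python
from h import *
f=lambda u,v,z:np.round(w('top',(u/4+130,v/4+130),z)[:2],4)
print('plates',f(138,125,.042),f(281,118,.042),f(473,254,.042),'trayA',f(759,255,.045),'potR',f(609,334,.042))
```

```text
plates [0.6251 0.2151] [0.632  0.0874] [ 0.5098 -0.0852] trayA [ 0.5092 -0.3402] potR [ 0.4387 -0.206 ]
```

Call:
carry_out(
  rows=[
    [1,1,0.5,-0.3,0],
    [1,1,0.5,0,0],
    [1,1,0,0,0],
    [1,1,0,0,0],
    [1,1,0,0,0],
    [1,1,0,0,0],
    [1,1,0,0,0],
    [1,1,0,0,0],
    [1,1,0,0,0],
    [1,1,0,0,0],
    [1,1,0.2,0,0],
    [1,1,0.4,0,0],
    [1,1,0.4,0,0],
    [1,1,0.4,0,0],
    [1,0.2,0,0,0],
    [1,0,0,0,0.5],
    [1,0,0,0,0.5],
  ],
)

```text
time: 23.77
ee_pos: [0.4039, -0.3541, 0.1659]
eef_rot: [-0.677, 0.736, -0.018, 0.001]
ft_force: [0.9, -0.0, -1.5]
width: 0.059
```

Run:
```python
from h import *
st(); go(.4135,-.333,.026,-95)
```

```text
t 23.77 p [ 0.4039 -0.3541  0.1659] xaxis deg -94.77 tilt [ 0.025 -0.025] F [ 0.9 -0.  -1.5] w 0.059
go [ 0.4135 -0.333   0.026 ] units [-0.84 -0.14  4.65] turn 0.05
```

Call:
carry_out(
  rows=[
    [1,-0.8,-0.1,0.2,0],
    [1,0,0,0.9,0],
    [1,0,0,0.9,0],
    [1,0,0,0.8,0],
    [1,0,0,0.8,0],
    [1,0,0,0.6,0],
    [1,0,0,0,0],
  ],
)

```text
time: 24.35
ee_pos: [0.4147, -0.3342, 0.0381]
eef_rot: [-0.675, 0.737, -0.022, 0.001]
ft_force: [-1.3, 0.6, -1.3]
width: 0.0589
```

Run:
```python
from h import *
st(); go(.4135,-.333,.024,-95)
```

```text
t 24.35 p [ 0.4147 -0.3342  0.0381] xaxis deg -95.07 tilt [ 0.031 -0.03 ] F [-1.3  0.6 -1.3] w 0.0589
go [ 0.4135 -0.333   0.024 ] units [-0.05  0.06  0.47] turn -0.01
```

Call:
carry_out(
  rows=[
    [1,0,0,0.5,0],
    [1,0,0,0.05,0],
    [1,0,0,0,0],
    [-0.75,0,0,0,0],
    [-0.75,0,0,0,0],
    [-0.75,0,0,0,0],
    [-0.75,0,0,0,0],
    [-0.75,0,0,-0.5,0],
    [-0.75,0,0,-0.8,0],
    [-1,0,0,-1,0],
    [-1,0,0,-1,0],
    [-1,0,0,-1,0],
  ],
)

```text
time: 25.35
ee_pos: [0.4108, -0.3295, 0.1576]
eef_rot: [-0.676, 0.737, -0.02, 0.001]
ft_force: [0.0, -0.8, -0.7]
width: 0.0851
```

Run:
```python
from h import *
st(); go(.4385,-.2065,.11,-90); go(.4385,-.2065,.022,-90)
T=camera('top')
cv2.imwrite('pics/t9.png',cv2.resize(T[130:250,130:330],None,fx=4,fy=4,interpolation=3))
```

```text
t 25.35 p [ 0.4108 -0.3295  0.1576] xaxis deg -95.01 tilt [ 0.03  -0.028] F [ 0.  -0.8 -0.7] w 0.0851
go [ 0.4385 -0.2065  0.11  ] units [-4.2  -0.51  1.5 ] turn -1.00
go [ 0.4385 -0.2065  0.022 ] units [-4.28 -0.42  4.43] turn -1.00
```

View pics/t9.png

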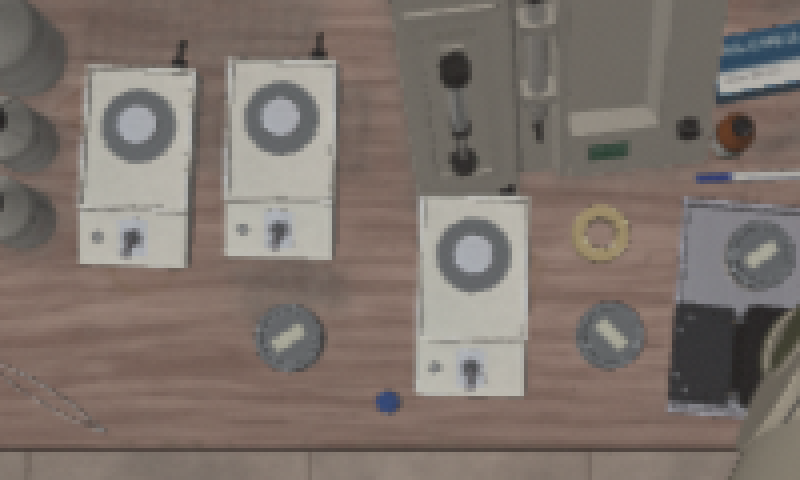

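The second pot is released in the tray, and the bench is unchanged with the waiting pots at (610,334) and (290,338). I'll use the middle and left stirrers because the right one's lever is at the inner reach limit. Next I pick the right waiting pot.

Call:
carry_out(
  rows=[
    [-0.8,-0.8,-0.1,0,-0.5],
    [-0.8,-1,-0.1,0,-0.5],
    [-0.8,-1,-0.1,0,0],
    [-0.8,-1,0,0,0],
    [-0.8,-0.4,0,0,0],
    [-0.8,0,0,0.6,0],
    [-0.8,0,0,0.6,0],
    [-0.8,0,0,0.4,0],
    [-0.8,0,0,0,0],
  ],
)

```text
time: 26.15
ee_pos: [0.4328, -0.2059, 0.1206]
eef_rot: [0.708, -0.706, 0.036, -0.002]
ft_force: [-0.7, 0.3, -0.2]
width: 0.0785
```

Run:
```python
from h import *
st(); go(.4385,-.2065,.034,-90)
```

```text
t 26.15 p [ 0.4328 -0.2059  0.1206] xaxis deg -89.9 tilt [ 0.053 -0.047] F [-0.7  0.3 -0.2] w 0.0785
go [ 0.4385 -0.2065  0.034 ] units [-0.12 -0.04  2.89] turn 0.02
```

Call:
carry_out(
  rows=[
    [-0.8,-0.1,0,0.8,0],
    [-0.8,0,0,0.8,0],
    [-0.8,0,0,0.8,0],
    [-0.8,0,0,0.6,0],
    [-0.8,0,0,0.1,0],
    [1,0,0,0,0],
    [1,0,0,0,0],
    [1,0,0,0,0],
    [1,0,0,0,0],
    [1,0,0,0,0],
    [1,0,0,0,0],
    [1,0,0,0,0],
  ],
)

```text
time: 27.15
ee_pos: [0.4433, -0.2124, 0.0352]
eef_rot: [-0.706, 0.707, -0.043, 0.003]
ft_force: [0.3, -0.3, -0.8]
width: 0.0396
```

Call:
carry_out(
  rows=[
    [1,0,0,-0.6,0],
    [1,0,0,-0.9,0],
    [1,0,0,-0.9,0],
    [1,0,0,-0.9,0],
    [1,0,0,-0.9,0],
    [1,0,0,-0.2,0],
    [1,0,0,0,0],
  ],
)

```text
time: 27.73
ee_pos: [0.4339, -0.2043, 0.1736]
eef_rot: [0.707, -0.706, 0.043, -0.004]
ft_force: [0.4, -0.4, 0.4]
width: 0.0013
```

Run:
```python
from h import *
st(); go(.632,.0875,.15,-90)
S=camera('scene')
cv2.imwrite('pics/s10.png',cv2.resize(S[110:260,240:420],(720,600),interpolation=3))
```

```text
t 27.73 p [ 0.4339 -0.2043  0.1736] xaxis deg -90.09 tilt [ 0.065 -0.055] F [ 0.4 -0.4  0.4] w 0.0013
go [0.632  0.0875 0.15  ] units [-9.77 -6.56  0.68] turn -0.02
```

View pics/s10.png

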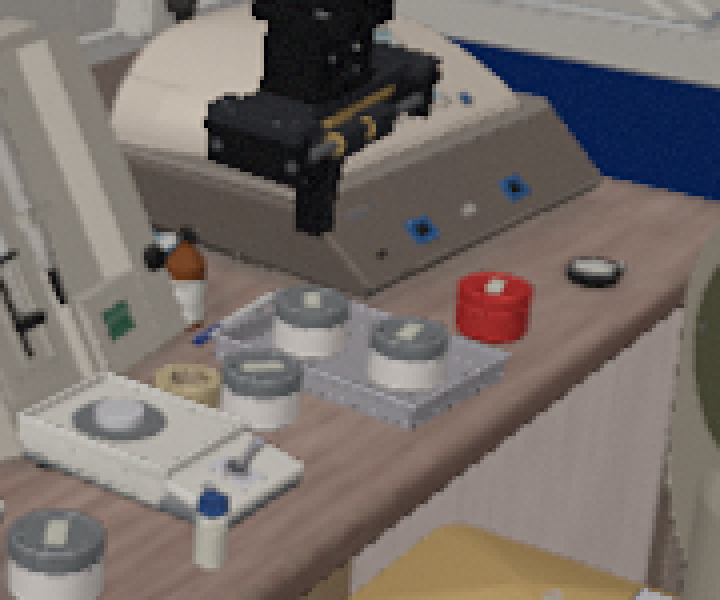

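The grip closed on nothing: the pot has been shifted toward the tape roll at (262,390). The tray pots stand well. I'll locate it again without viewing a picture.

```bash
cat >> h.py <<'E'
def lids(img,cam,z,roi):
    "grey lid discs: Hough in upscaled roi (u0,v0,u1,v1)"
    u0,v0,u1,v1=roi;g=cv2.resize(cv2.cvtColor(img[v0:v1,u0:u1],6),None,fx=4,fy=4,interpolation=2)
    c=cv2.HoughCircles(g,cv2.HOUGH_GRADIENT,1.2,30,param1=60,param2=18,minRadius=27,maxRadius=38)
    if c is not None:
        for x,y,r in c[0]:
            uv=((x+.5)/4-.5+u0,(y+.5)/4-.5+v0);print('lid',np.round(uv,1),'r',r,np.round(w(cam,uv,z)[:2],4))
E
python3 - <<'E'
from h import *
T=camera('top');S=camera('scene')
lids(T,'top',.042,(255,175,310,235)); lids(T,'top',.042,(180,195,225,230))
pins('pot_1_center','top',.021);pins('pot_1_center','scene',.021)
print('scene hand est',w('scene',(262/4+240,365/4+110),.042), 'potL',w('scene',(57/4+240,530/4+110),.042))
print('top predicted',px('top',(.4387,-.206,.042)))
E
```

```text
lid [202.6 214.3] r 33.12 [0.4356 0.0762]
scene hand est [ 0.47449743 -0.21457169  0.042     ] potL [0.43627145 0.07720408 0.042     ]
top predicted [282.24851968 213.5076892 ]
```

Call:
carry_out(
  rows=[
    [-1,-1,0,-0.5,0],
    [-1,-1,0,0,0],
    [-1,-1,0,0,0],
    [-1,-1,0,0,0],
    [-1,-1,0,0,0],
    [-1,-1,0,0,0],
    [-1,-0.5,0,0,0],
  ],
)

```text
time: 28.57
ee_pos: [0.4282, -0.0041, 0.1679]
eef_rot: [-0.703, 0.71, -0.034, 0.0]
ft_force: [-0.2, 0.2, 0.1]
width: 0.0392
```

Run:
```python
from h import *
st()
T=camera('top');print('tape',w('top',(601/4+130,233/4+130),.019))
lids(T,'top',.042,(255,175,310,235))
pins('tape_roll_1','top',0,2);pins('pot_1_center','top',.021)
S=camera('scene')
cv2.imwrite('pics/t11.png',np.hstack([cv2.resize(T[165:245,230:330],(500,400),interpolation=3),cv2.resize(S[170:230,270:315],(300,400),interpolation=3)]))
```

```text
t 28.57 p [ 0.4282 -0.0041  0.1679] xaxis deg -90.59 tilt [ 0.049 -0.048] F [-0.2  0.2  0.1] w 0.0392
tape [ 0.53154127 -0.20151631  0.019     ]
lid [279.7 187.7] r 28.08 [ 0.531  -0.1974]
tape_roll_1 top 0.47 [321.  173.1] [ 0.5906 -0.3548]
tape_roll_1 top 0.42 [280.2 184.7] [ 0.5469 -0.2031]
```

View pics/t11.png

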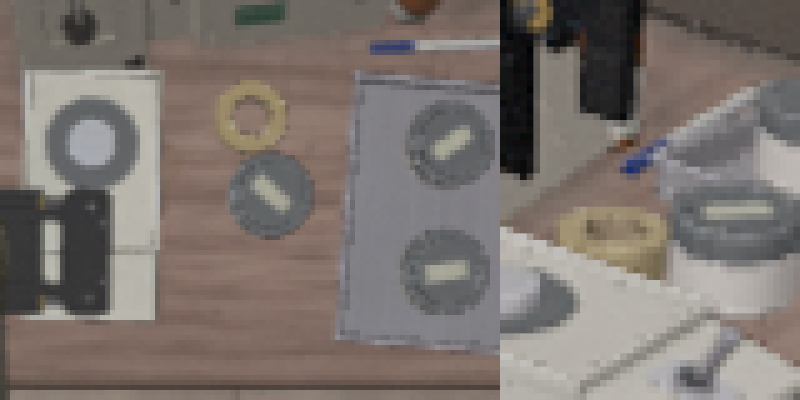

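The knocked pot stands upright beside the tape at (271,195), and both tray pots are in place. Working out the new pick.

Run:
```python
from h import *
p=w('top',(271/5+230-.4,195/5+165-.4),.042);print(p)
go(p[0],p[1]+.002,.15,-90);go(p[0],p[1]+.002,.035,-90)
```

```text
[ 0.47396066 -0.21178407  0.042     ]
go [ 0.474  -0.2098  0.15  ] units [ 6.68 -1.55  1.  ] turn -0.15
go [ 0.474  -0.2098  0.035 ] units [ 6.49 -1.36  4.83] turn -0.15
```

Call:
carry_out(
  rows=[
    [-0.8,1,-0.3,0,0],
    [-0.8,1,-0.3,0,0],
    [-0.8,1,-0.3,0,0],
    [-0.8,1,-0.3,0,0],
    [-0.8,1,-0.2,0,0],
    [-0.8,1,0,0,0],
    [-0.8,0.5,0,0.5,0],
    [-0.8,0,0,0.9,0],
    [-0.8,0,0,0.9,0],
    [-0.8,0,0,0.5,0],
    [-0.8,0,0,0,0],
  ],
)

```text
time: 29.68
ee_pos: [0.4661, -0.235, 0.088]
eef_rot: [-0.695, 0.718, -0.033, -0.004]
ft_force: [-1.0, -0.8, 0.1]
width: 0.0781
```

Run:
```python
from h import *
st();go(.474,-.2108,.035,-90)
camera('scene');pins('pot_1_center','scene',.021)
```

```text
t 29.68 p [ 0.4661 -0.235   0.088 ] xaxis deg -91.94 tilt [ 0.041 -0.053] F [-1.  -0.8  0.1] w 0.0781
go [ 0.474  -0.2108  0.035 ] units [-0.9  -0.16  1.73] turn -0.39
```

Call:
carry_out(
  rows=[
    [-0.8,-0.5,-0.1,0,-0.4],
    [-0.8,-0.4,-0.1,0,0],
    [-0.8,0,0,0,0],
  ],
)

```text
time: 30.03
ee_pos: [0.4757, -0.2072, 0.0929]
eef_rot: [0.709, -0.705, 0.037, 0.003]
ft_force: [0.9, 0.9, 0.5]
width: 0.0784
```

Run:
```python
from h import *
st();go(.474,-.2108,.035,-90)
```

```text
t 30.03 p [ 0.4757 -0.2072  0.0929] xaxis deg -89.74 tilt [ 0.048 -0.056] F [0.9 0.9 0.5] w 0.0784
go [ 0.474  -0.2108  0.035 ] units [0.01 0.15 1.93] turn 0.05
```

Call:
carry_out(
  rows=[
    [-0.8,0,0.1,0.7,0],
    [-0.8,0,0,0.7,0],
    [-0.8,0,0,0.5,0],
    [-0.8,0,0,0,0],
    [1,0,0,0,0],
    [1,0,0,0,0],
    [1,0,0,0,0],
    [1,0,0,0,0],
    [1,0,0,0,0],
    [1,0,0,0,0],
    [1,0,0,0,0],
  ],
)

```text
time: 30.95
ee_pos: [0.4832, -0.2102, 0.0467]
eef_rot: [0.712, -0.7, 0.046, 0.0]
ft_force: [0.4, 0.0, -0.8]
width: 0.0581
```

Run:
```python
from h import *
st()
```

```text
t 30.95 p [ 0.4832 -0.2102  0.0467] xaxis deg -89.14 tilt [ 0.064 -0.065] F [ 0.4  0.  -0.8] w 0.0581
```

The grip is poor, too high and 9 mm off-centre. Opening to regrip lower.

Call:
carry_out(
  rows=[
    [-0.8,0,0,0,0],
    [-0.8,0,0,0,0],
    [-0.8,0,0,0,0],
    [-0.8,0,0.35,0.2,0],
    [-0.8,0,0.05,0.2,0],
    [-0.8,0,0,0,0],
  ],
)

```text
time: 31.45
ee_pos: [0.4726, -0.2114, 0.0342]
eef_rot: [0.712, -0.7, 0.047, 0.0]
ft_force: [-0.5, -0.8, -0.1]
width: 0.0777
```

Run:
```python
from h import *
st();go(.474,-.2108,.034,-90);camera('scene');pins('pot_1_center','scene',.021)
```

```text
t 31.45 p [ 0.4726 -0.2114  0.0342] xaxis deg -89.14 tilt [ 0.066 -0.065] F [-0.5 -0.8 -0.1] w 0.0777
go [ 0.474  -0.2108  0.034 ] units [-0.02 -0.05  0.01] turn 0.17
```

Call:
carry_out(
  rows=[
    [1,0,-0.05,0,0],
    [1,0,0,0,0],
    [1,0,0,0,0],
    [1,0,0,0,0],
    [1,0,0,0,0],
    [1,0,0,0,0],
    [1,0,0,0,0],
  ],
  force=40,
)

```text
time: 32.13
ee_pos: [0.4765, -0.2111, 0.0359]
eef_rot: [0.713, -0.7, 0.047, -0.001]
ft_force: [0.2, -0.6, -1.1]
width: 0.0592
```

Run:
```python
from h import *
st()
```

```text
t 32.13 p [ 0.4765 -0.2111  0.0359] xaxis deg -89.09 tilt [ 0.068 -0.065] F [ 0.2 -0.6 -1.1] w 0.0592
```

Call:
carry_out(
  rows=[
    [1,0,0,-0.6,0],
    [1,0,0,-0.9,0],
    [1,0,0,-0.9,0],
    [1,0,0,-0.9,0],
    [1,0,0.3,-0.6,0],
    [1,0,0.3,0,0],
    [1,0,0,0,0],
  ],
)

```text
time: 32.72
ee_pos: [0.4481, -0.2025, 0.1544]
eef_rot: [0.713, -0.7, 0.045, -0.0]
ft_force: [0.4, 0.5, -1.8]
width: 0.0589
```

Run:
```python
from h import *
st();go(.45,.06,.15,-90);go(.632,.088,.15,-90)
```

```text
t 32.72 p [ 0.4481 -0.2025  0.1544] xaxis deg -89.01 tilt [ 0.064 -0.063] F [ 0.4  0.5 -1.8] w 0.0589
go [0.45 0.06 0.15] units [-8.74 -0.24 -0.4 ] turn 0.20
go [0.632 0.088 0.15 ] units [-9.56 -6.31 -0.07] turn 0.20
```

Call:
carry_out(
  rows=[
    [1,-0.9,0,0,0],
    [1,-1,0,0,0],
    [1,-1,0,0,0],
    [1,-1,0,0,0],
    [1,-1,0,0,0],
    [1,-1,0,0,0],
    [1,-1,0,0,0],
    [1,-1,0,0,0],
    [1,-0.9,0,0,0],
    [1,-0.7,-0.2,0,0],
    [1,0,-0.8,0,0],
    [1,0,-0.9,0,0],
    [1,0,-0.9,0,0],
    [1,0,-0.9,0,0],
    [1,0,-0.9,0,0],
    [1,0,-0.9,0,0],
    [1,0,0,0,0],
  ],
)

```text
time: 34.13
ee_pos: [0.6073, 0.097, 0.1228]
eef_rot: [0.712, -0.701, 0.038, 0.006]
ft_force: [-0.5, -1.2, -1.0]
width: 0.059
```

Run:
```python
from h import *
st();go(.634,.088,.1,-90);go(.634,.088,.081,-90)
```

```text
t 34.13 p [0.6073 0.097  0.1228] xaxis deg -89.18 tilt [ 0.046 -0.063] F [-0.5 -1.2 -1. ] w 0.059
go [0.634 0.088 0.1  ] units [ 0.26 -0.85  0.82] turn 0.16
go [0.634 0.088 0.081] units [ 0.22 -0.82  1.45] turn 0.16
```

Call:
carry_out(
  rows=[
    [1,0.2,-0.5,0,0.2],
    [1,0,-0.35,0,0],
    [1,0,0,0.5,0],
    [1,0,0,0.5,0],
    [1,0,0,0.1,0],
    [1,0,0,0,0],
  ],
)

```text
time: 34.63
ee_pos: [0.6332, 0.0898, 0.0793]
eef_rot: [-0.706, 0.707, -0.034, -0.009]
ft_force: [0.2, 0.6, -1.0]
width: 0.0589
```

Run:
```python
from h import *
st();go(.634,.088,.080,-90)
```

```text
t 34.63 p [0.6332 0.0898 0.0793] xaxis deg -90.17 tilt [ 0.035 -0.061] F [ 0.2  0.6 -1. ] w 0.0589
go [0.634 0.088 0.08 ] units [ 0.06 -0.03 -0.02] turn -0.03
```

Call:
carry_out(
  rows=[
    [1,0.07,0,0.05,0],
    [1,0,0,0.03,0],
    [1,0,0,0,0],
  ],
)

```text
time: 34.88
ee_pos: [0.6326, 0.0892, 0.0787]
eef_rot: [-0.707, 0.707, -0.033, -0.009]
ft_force: [-0.5, 0.0, -0.7]
width: 0.059
```

Run:
```python
from h import *
st()
```

```text
t 34.88 p [0.6326 0.0892 0.0787] xaxis deg -90.07 tilt [ 0.035 -0.06 ] F [-0.5  0.  -0.7] w 0.059
```

Call:
carry_out(
  rows=[
    [1,0.05,0,0.05,0],
    [-0.6,0,0,0,0],
    [-0.6,0,0,0,0],
    [-0.6,0,0,0,0],
    [-0.8,0,0,0,0],
    [-0.8,0,0,-0.5,0],
    [-0.8,0,0,-0.8,0],
    [-0.8,0,0,-0.8,0],
    [-0.8,0,0.5,-0.5,0],
    [-0.8,0,0.9,0,0],
    [-0.8,0,0.9,0,0],
    [-0.8,0,0.9,0,0],
    [-0.8,0,0.9,0,0],
  ],
)

```text
time: 35.97
ee_pos: [0.5068, 0.0935, 0.1621]
eef_rot: [-0.706, 0.707, -0.035, -0.005]
ft_force: [-0.7, -0.9, 1.0]
width: 0.0782
```

Run:
```python
from h import *
st();T=camera('top');S=camera('scene')
lids(T,'top',.084,(178,140,228,180));lids(T,'top',.042,(175,195,230,235));pins('pot_1_center','scene',.063);pins('pot_1_center','top',.063)
go(.435,.0765,.12,0);print(np.round(read_state()['joint_positions'],2))
```

```text
t 35.97 p [0.5068 0.0935 0.1621] xaxis deg -90.15 tilt [ 0.042 -0.057] F [-0.7 -0.9  1. ] w 0.0782
lid [200. 159.] r 37.32 [0.6259 0.0832]
lid [205.4 153. ] r 34.68 [0.6472 0.0647]
lid [202.4 214.6] r 33.36 [0.4345 0.0769]
go [0.435  0.0765 0.12  ] units [0.48 2.49 1.34] turn 17.97
[ 0.39  0.21 -0.77  1.83  0.23  1.15 -2.04]
```

Call:
carry_out(
  rows=[
    [-1,0,0,-0.1,-1],
    [-1,0,0,-0.1,-1],
    [-1,0,0,0,-1],
    [-1,0,0,0,-1],
    [-1,0,0,0,-1],
    [-1,0,0,0,-1],
    [-1,0,0,0,-1],
    [-1,0,0,0,-1],
    [-1,0,0,0,-1],
    [-1,0,0,0,-1],
    [-1,0,0,0,-1],
    [-1,0,0,0,-1],
    [-1,0,0,0,-1],
    [-1,0,0,0,-1],
    [-1,0,0,0,-1],
    [-1,0,0,0,-1],
    [-1,0,0,0,-1],
    [-1,0,0,0,-1],
  ],
)

```text
time: 37.67
ee_pos: [0.527, 0.0948, 0.1796]
eef_rot: [0.999, 0.033, 0.026, 0.023]
ft_force: [1.0, 0.2, -0.1]
width: 0.087
```

Run:
```python
from h import *
st();go(.435,.0765,.12,0);go(.435,.0765,.03,0)
```

```text
t 37.67 p [0.527  0.0948 0.1796] xaxis deg 3.82 tilt [ 0.054 -0.043] F [ 1.   0.2 -0.1] w 0.087
go [0.435  0.0765 0.12  ] units [-3.2   0.32  1.84] turn 0.76
go [0.435  0.0765 0.03  ] units [-3.35  0.18  4.84] turn 0.76
```

Call:
carry_out(
  rows=[
    [-1,-0.8,0.1,0,0.7],
    [-1,-0.8,0.1,0,0],
    [-1,-0.8,0.1,0,0],
    [-1,-0.7,0.1,0,0],
    [-1,0,0,0.8,0],
    [-1,0,0,0.8,0],
    [-1,0,0,0.8,0],
    [-1,0,0,0,0],
  ],
)

```text
time: 38.33
ee_pos: [0.4462, 0.078, 0.1093]
eef_rot: [0.999, 0.002, 0.035, 0.02]
ft_force: [-1.2, 0.2, 0.0]
width: 0.0872
```

Run:
```python
from h import *
st();go(.435,.0765,.03,0)
S=camera('scene');pins('pot_1_center','scene',.021)
```

```text
t 38.33 p [0.4462 0.078  0.1093] xaxis deg 0.35 tilt [ 0.07 -0.04] F [-1.2  0.2  0. ] w 0.0872
go [0.435  0.0765 0.03  ] units [-0.56 -0.06  2.61] turn 0.07
```

Call:
carry_out(
  rows=[
    [-1,-0.55,0,0,0],
    [-1,0,0,0.7,0],
    [-1,0,0,0.7,0],
    [-1,0,0,0.6,0],
    [-1,0,0,0.2,0],
    [-1,0,0,0,0],
  ],
)

```text
time: 38.93
ee_pos: [0.4458, 0.0792, 0.0556]
eef_rot: [0.999, 0.003, 0.045, 0.019]
ft_force: [0.2, -0.2, -0.7]
width: 0.0871
```

Run:
```python
from h import *
st();go(.435,.0765,.03,0)
```

```text
t 38.93 p [0.4458 0.0792 0.0556] xaxis deg 0.39 tilt [ 0.09  -0.037] F [ 0.2 -0.2 -0.7] w 0.0871
go [0.435  0.0765 0.03  ] units [-0.44  0.06  0.82] turn 0.08
```

Call:
carry_out(
  rows=[
    [-1,-0.5,0,0,0],
    [-1,-0.1,0,0.4,0],
    [-1,-0.1,0,0.4,0],
    [-1,-0.1,0,0.2,0],
    [-1,0,0,0,0],
  ],
)

```text
time: 39.35
ee_pos: [0.4297, 0.0798, 0.0303]
eef_rot: [0.999, 0.002, 0.049, 0.018]
ft_force: [-0.5, -0.4, 0.5]
width: 0.0864
```

Run:
```python
from h import *
st();go(.435,.0765,.03,0)
```

```text
t 39.35 p [0.4297 0.0798 0.0303] xaxis deg 0.34 tilt [ 0.098 -0.035] F [-0.5 -0.4  0.5] w 0.0864
go [0.435  0.0765 0.03  ] units [0.17 0.11 0.03] turn 0.07
```

Call:
carry_out(
  rows=[
    [-1,0.15,0.1,0,0],
    [-1,0,0,0,0],
    [1,0,0,0,0],
    [1,0,0,0,0],
    [1,0,0,0,0],
    [1,0,0,0,0],
    [1,0,0,0,0],
    [1,0,0,0,0],
    [1,0,0,0,0],
    [1,0,0,0,0],
    [1,0,0,0,0],
  ],
)

```text
time: 40.27
ee_pos: [0.4378, 0.077, 0.035]
eef_rot: [0.999, 0.002, 0.051, 0.018]
ft_force: [-0.1, 0.5, -0.3]
width: 0.0594
```

Run:
```python
from h import *
st()
```

```text
t 40.27 p [0.4378 0.077  0.035 ] xaxis deg 0.31 tilt [ 0.102 -0.035] F [-0.1  0.5 -0.3] w 0.0594
```

Call:
carry_out(
  rows=[
    [1,0,0,-0.6,0],
    [1,0,0,-0.9,0],
    [1,0,0,-0.9,0],
    [1,0,0,-0.9,0],
    [1,0,0,-0.9,0],
    [1,0,0,-0.6,0],
    [1,0,0,0,0],
  ],
)

```text
time: 40.85
ee_pos: [0.42, 0.0839, 0.1819]
eef_rot: [0.999, 0.004, 0.048, 0.016]
ft_force: [0.9, -0.4, -0.2]
width: 0.0593
```

Run:
```python
from h import *
st();go(.626,.216,.16,0)
```

```text
t 40.85 p [0.42   0.0839 0.1819] xaxis deg 0.52 tilt [ 0.095 -0.031] F [ 0.9 -0.4 -0.2] w 0.0593
go [0.626 0.216 0.16 ] units [ 6.81 -4.38  1.24] turn 0.10
```

Call:
carry_out(
  rows=[
    [1,0.3,-0.8,0,0],
    [1,0.3,-0.9,0,0],
    [1,0.5,-0.9,0,0],
    [1,0.6,-0.9,0,0],
    [1,0.8,-0.7,0,0],
    [1,0.9,-0.1,0,0],
    [1,0.9,0,0,0],
    [1,0.9,0,0,0],
    [1,0.9,0,0,0],
    [1,0.5,0,0,0],
    [1,0,0,0,0],
  ],
)

```text
time: 41.77
ee_pos: [0.6239, 0.2183, 0.1822]
eef_rot: [0.999, 0.0, 0.045, 0.02]
ft_force: [0.5, -0.3, -1.7]
width: 0.0593
```

Run:
```python
from h import *
st();go(.627,.216,.1,0);go(.627,.216,.08,0)
```

```text
t 41.77 p [0.6239 0.2183 0.1822] xaxis deg 0.11 tilt [ 0.09  -0.039] F [ 0.5 -0.3 -1.7] w 0.0593
go [0.627 0.216 0.1  ] units [-0.14 -0.03  2.74] turn 0.02
go [0.627 0.216 0.08 ] units [-0.2  -0.06  3.4 ] turn 0.02
```

Call:
carry_out(
  rows=[
    [1,-0.2,-0.05,0.6,0],
    [1,0,0,0.7,0],
    [1,0,0,0.7,0],
    [1,0,0,0.6,0],
    [1,0,0,0.4,0],
    [1,0,0,0,0],
  ],
)

```text
time: 42.27
ee_pos: [0.6224, 0.2184, 0.081]
eef_rot: [0.999, 0.001, 0.042, 0.019]
ft_force: [-1.0, -0.4, -1.3]
width: 0.0593
```

Run:
```python
from h import *
st();go(.627,.216,.079,0)
```

```text
t 42.27 p [0.6224 0.2184 0.081 ] xaxis deg 0.2 tilt [ 0.083 -0.037] F [-1.  -0.4 -1.3] w 0.0593
go [0.627 0.216 0.079] units [0.15 0.08 0.08] turn 0.04
```

Call:
carry_out(
  rows=[
    [1,0.15,0.08,0,0],
    [1,0,0,0.08,0],
    [1,0,0,0,0],
  ],
)

```text
time: 42.52
ee_pos: [0.6268, 0.2164, 0.0792]
eef_rot: [0.999, 0.001, 0.041, 0.018]
ft_force: [-0.3, 0.4, -0.8]
width: 0.0596
```

Run:
```python
from h import *
st();go(.627,.216,.078,0)
```

```text
t 42.52 p [0.6268 0.2164 0.0792] xaxis deg 0.25 tilt [ 0.083 -0.036] F [-0.3  0.4 -0.8] w 0.0596
go [0.627 0.216 0.078] units [0.   0.01 0.04] turn 0.05
```

Call:
carry_out(
  rows=[
    [1,0,0,0.06,0],
    [1,0,0,0,0],
    [-0.7,0,0,0,0],
    [-0.7,0,0,0,0],
    [-0.7,0,0,0,0],
    [-1,0,0,0,0],
    [-1,0,0,-0.5,0],
    [-1,0,0,-0.8,0],
    [-1,0,0,-0.8,0],
    [-1,0,0,-0.8,0],
    [1,-0.9,0,0,0],
    [1,-0.9,0,0,0],
    [1,-0.9,0,0,0],
    [1,-0.9,0,0,0],
    [1,-0.9,0.9,0,0],
    [1,-0.5,0.9,0,0],
    [1,0,0.9,0,0],
    [1,0,0.9,0,0],
  ],
)

```text
time: 44.02
ee_pos: [0.4625, 0.1211, 0.1707]
eef_rot: [0.999, 0.009, 0.047, 0.017]
ft_force: [0.0, -0.7, 1.0]
width: 0.0416
```

Run:
```python
from h import *
st();T=camera('top');S=camera('scene')
cv2.imwrite('pics/t15.png',np.vstack([cv2.resize(T[140:220,140:260],(600,400),interpolation=3),cv2.resize(S[195:225,170:260],(600,200),interpolation=3)]))
go(.475,.088,.15,0)
```

```text
t 44.02 p [0.4625 0.1211 0.1707] xaxis deg 1.16 tilt [ 0.094 -0.033] F [ 0.  -0.7  1. ] w 0.0416
go [0.475 0.088 0.15 ] units [0.3  0.94 0.76] turn 0.14
```

View pics/t15.png

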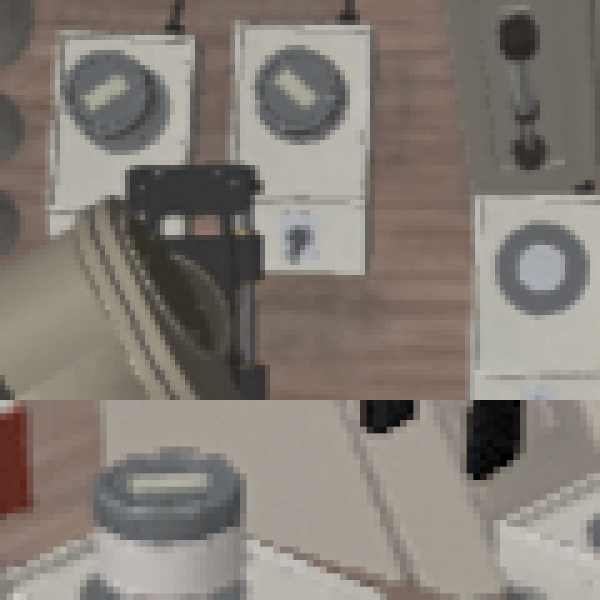

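Run:
```python
from h import *
f=lambda u,v:np.round(w('top',((u+.5)/5-.5+140,(v+.5)/5-.5+140),.084)[:2],4)
g=lambda u,v,z:np.round(w('top',((u+.5)/4-.5+130,(v+.5)/4-.5+130),z)[:2],4)
print('L',f(109,94),'M',f(300,93),'plates',g(138,125,.042),g(281,118,.042))
camera('top')
for d in silhouettes('pot_1_center','top')+silhouettes('done_1_center','top'):print(round(d['conf'],2),np.round(d['box'],1),np.round(w('top',d['box'][:2],.084)[:2],4))
T=camera('top');hsv=cv2.cvtColor(T,cv2.COLOR_BGR2HSV)
# lid fit: dark pixels inside lid window
for nm,(u0,v0,u1,v1) in {'M':(186,146,216,172),'L':(150,146,180,166)}.items():
    m=((T[v0:v1,u0:u1].max(2)<125)).astype(np.uint8);c=max(cv2.findContours(m,0,1)[0],key=cv2.contourArea)
    (x,y),r=cv2.minEnclosingCircle(c);print(nm,np.round((x+u0,y+v0,r),1),np.round(w('top',(x+u0,y+v0),.084)[:2],4))
```

```text
L [0.6274 0.2169] M [0.6286 0.0845] plates [0.6265 0.2164] [0.6334 0.0888]
0.54 [320.3 219.7  19.8  19.4] [ 0.4156 -0.3331]
M [199.6 158.6   9.5] [0.6272 0.0844]
L [162.  159.5  11.4] [0.6235 0.2147]
```

The left pot is within about 1 mm of its plate centre, but the middle pot is about 6 mm off (-5, -4). I'll regrip it and shift it.

Call:
carry_out(
  rows=[
    [-1,0.8,0.6,0,0],
    [-1,0.8,0.5,0,0],
    [-1,0.8,0.1,0,0],
    [-1,0.8,0,0,0],
    [-1,0.8,0,0,0],
    [-1,0.8,0,0,0],
    [-1,0.6,0,0,0],
    [-1,0,0,0,0],
    [-1,0,0,0,0],
  ],
)

```text
time: 45.07
ee_pos: [0.6326, 0.1069, 0.1843]
eef_rot: [0.999, 0.019, 0.044, 0.014]
ft_force: [-0.2, -0.3, -0.1]
width: 0.0701
```

Run:
```python
from h import *
st();go(.629,.0855,.078,0)
```

```text
t 45.07 p [0.6326 0.1069 0.1843] xaxis deg 2.24 tilt [ 0.089 -0.026] F [-0.2 -0.3 -0.1] w 0.0701
go [0.629  0.0855 0.078 ] units [-0.46  0.6   3.54] turn 0.45
```

Call:
carry_out(
  rows=[
    [-1,-0.4,0.6,0,0.45],
    [-1,0,0,0,0],
    [-1,0,0,0.8,0],
    [-1,0,0,0.8,0],
    [-1,0,0,0.8,0],
    [-1,0,0,0,0],
  ],
)

```text
time: 45.57
ee_pos: [0.6247, 0.0954, 0.1108]
eef_rot: [0.999, 0.004, 0.045, 0.011]
ft_force: [-0.7, -1.3, -1.2]
width: 0.087
```

Run:
```python
from h import *
st();go(.629,.0855,.078,0)
```

```text
t 45.57 p [0.6247 0.0954 0.1108] xaxis deg 0.57 tilt [ 0.09  -0.022] F [-0.7 -1.3 -1.2] w 0.087
go [0.629  0.0855 0.078 ] units [0.04 0.31 1.11] turn 0.11
```

Call:
carry_out(
  rows=[
    [-1,0,0.3,0,0],
    [-1,0,0,0.6,0],
    [-1,0,0,0.5,0],
    [-1,0,0,0.1,0],
    [1,0,0,0,0],
    [1,0,0,0,0],
    [1,0,0,0,0],
    [1,0,0,0,0],
    [1,0,0,0,0],
    [1,0,0,0,0],
    [1,0,0,0,0],
    [1,0,0,0,0],
  ],
  force=30,
)

```text
time: 46.57
ee_pos: [0.6299, 0.088, 0.0831]
eef_rot: [0.999, 0.007, 0.049, 0.011]
ft_force: [0.8, 0.3, -0.3]
width: 0.0591
```

Run:
```python
from h import *
st();go(.634,.089,.08,0)
```

```text
t 46.57 p [0.6299 0.088  0.0831] xaxis deg 0.84 tilt [ 0.098 -0.02 ] F [ 0.8  0.3 -0.3] w 0.0591
go [0.634 0.089 0.08 ] units [ 0.13 -0.03  0.12] turn 0.17
```

Call:
carry_out(
  rows=[
    [1,0,0,-0.2,0],
    [1,0,0,0,0],
    [1,0.12,-0.13,0,0],
    [1,0,0,0,0],
    [1,0,0,0,0],
  ],
)

```text
time: 46.98
ee_pos: [0.633, 0.0924, 0.0901]
eef_rot: [0.999, 0.007, 0.049, 0.011]
ft_force: [-0.6, -0.7, -1.9]
width: 0.0588
```

Run:
```python
from h import *
st();go(.6345,.092,.083,0)
```

```text
t 46.98 p [0.633  0.0924 0.0901] xaxis deg 0.84 tilt [ 0.097 -0.02 ] F [-0.6 -0.7 -1.9] w 0.0588
go [0.6345 0.092  0.083 ] units [0.03 0.01 0.24] turn 0.17
```

Now lower, release, retreat up and back with the jaws closing, and measure.

Call:
carry_out(
  rows=[
    [1,0.05,0,0.22,0],
    [1,0,0,0.03,0],
    [1,0,0,0,0],
    [-0.7,0,0,0,0],
    [-0.7,0,0,0,0],
    [-0.7,0,0,0,0],
    [-1,0,0,0,0],
    [-1,0,0,-0.5,0],
    [-1,0,0,-0.8,0],
    [-1,0,0,-0.8,0],
    [-1,0,0,-0.8,0],
    [1,-0.9,0,0,0],
    [1,-0.9,0,0,0],
    [1,-0.9,0,0,0],
    [1,-0.9,0,0,0],
    [1,-0.9,0,0,0],
    [1,-0.5,0,0,0],
  ],
)

```text
time: 48.4
ee_pos: [0.4738, 0.0952, 0.1642]
eef_rot: [0.999, 0.008, 0.05, 0.01]
ft_force: [0.1, -0.7, 0.6]
width: 0.055
```

Run:
```python
from h import *
st();T=camera('top')
for nm,(u0,v0,u1,v1) in {'M':(186,146,216,172),'L':(150,146,180,166)}.items():
    m=((T[v0:v1,u0:u1].max(2)<125)).astype(np.uint8);c=max(cv2.findContours(m,0,1)[0],key=cv2.contourArea)
    (x,y),r=cv2.minEnclosingCircle(c);print(nm,np.round((x+u0,y+v0,r),1),np.round(w('top',(x+u0,y+v0),.084)[:2],4))
S=camera('scene');pins('pot_1_center','scene',.063);pins('done_1_center','top',.063)
cv2.imwrite('pics/chk.png',T)
go(.475,.088,.15,0);go(.475,.088,.064,0)
```

```text
t 48.4 p [0.4738 0.0952 0.1642] xaxis deg 0.92 tilt [ 0.1  -0.02] F [ 0.1 -0.7  0.6] w 0.055
M [198.9 157.9  10.5] [0.6298 0.0871]
L [162.  159.5  11.4] [0.6235 0.2147]
pot_1_center scene 0.42 [227.4 231. ] [0.5015 0.1035]
done_1_center top 0.53 [318.9 196.6] [ 0.4973 -0.3336]
done_1_center top 0.48 [317.6 217.7] [ 0.4232 -0.3277]
go [0.475 0.088 0.15 ] units [-0.12  0.2   0.51] turn 0.16
go [0.475 0.088 0.064] units [-0.42  0.13  3.36] turn 0.16
```

The middle pot is now within about 3 mm of its plate centre and both pots are on. I'll start the middle stirrer by descending in front of its lever.

Call:
carry_out(
  rows=[
    [1,-0.4,0.25,0,0],
    [1,0,0,0.8,0],
    [1,0,0,0.8,0],
    [1,0,0,0.8,0],
    [1,0,0,0.7,0],
    [1,0,0,0.2,0],
    [1,0,0,0,0],
  ],
)

```text
time: 49.18
ee_pos: [0.4866, 0.0798, 0.0701]
eef_rot: [0.998, 0.001, 0.059, 0.013]
ft_force: [-0.5, 0.2, -0.6]
width: 0.0013
```

Run:
```python
from h import *
st();go(.508,.088,.062,0)
```

```text
t 49.18 p [0.4866 0.0798 0.0701] xaxis deg 0.15 tilt [ 0.119 -0.026] F [-0.5  0.2 -0.6] w 0.0013
go [0.508 0.088 0.062] units [ 0.68 -0.28  0.35] turn 0.03
```

Call:
carry_out(
  rows=[
    [1,-0.3,-0.25,0,0],
    [1,-0.05,0,0.3,0],
    [1,0,0,0,0],
    [1,0.4,0,0,0],
    [1,0.4,0,0,0],
    [1,0.2,0,0,0],
  ],
)

```text
time: 49.68
ee_pos: [0.5076, 0.0899, 0.0665]
eef_rot: [0.998, 0.002, 0.061, 0.013]
ft_force: [-3.8, -0.2, 2.2]
width: 0.0005
```

Run:
```python
from h import *
st();go(.508,.088,.062,0)
```

```text
t 49.68 p [0.5076 0.0899 0.0665] xaxis deg 0.29 tilt [ 0.121 -0.026] F [-3.8 -0.2  2.2] w 0.0005
go [0.508 0.088 0.062] units [-0.01  0.06  0.15] turn 0.06
```

Call:
carry_out(
  rows=[
    [1,0.2,0,0,0],
    [1,0.2,0,0,0],
  ],
)

```text
time: 49.85
ee_pos: [0.5204, 0.09, 0.0689]
eef_rot: [0.998, 0.002, 0.061, 0.013]
ft_force: [0.0, 0.9, 0.2]
width: 0.0009
```

Run:
```python
from h import *
st();S=camera('scene')
cv2.imwrite('pics/x.png',S)
```

```text
t 49.85 p [0.5204 0.09   0.0689] xaxis deg 0.3 tilt [ 0.122 -0.026] F [0.  0.9 0.2] w 0.0009
```

Call:
carry_out(
  rows=[
    [1,-0.7,0,0,0],
    [1,-0.7,0,-0.3,0],
    [1,-0.4,-0.5,-0.9,0],
    [1,0,-1,-0.6,0],
    [1,0,-1,0,0],
    [1,0,-1,0,0],
    [1,0,-0.7,0,0],
    [1,0,0,0,0],
  ],
)

```text
time: 50.57
ee_pos: [0.462, 0.2182, 0.1162]
eef_rot: [0.998, -0.005, 0.065, 0.013]
ft_force: [0.3, 0.4, 0.2]
width: 0.0007
```

Run:
```python
from h import *
st();go(.468,.215,.062,0)
```

```text
t 50.57 p [0.462  0.2182 0.1162] xaxis deg -0.42 tilt [ 0.129 -0.027] F [0.3 0.4 0.2] w 0.0007
go [0.468 0.215 0.062] units [-0.04  0.06  1.82] turn -0.08
```

Call:
carry_out(
  rows=[
    [1,-0.1,0.05,0.6,0],
    [1,-0.1,0,0.6,0],
    [1,-0.1,0,0.6,0],
    [1,0,0,0.3,0],
    [1,0,0,0,0],
  ],
)

```text
time: 50.98
ee_pos: [0.4622, 0.2166, 0.0519]
eef_rot: [0.998, -0.003, 0.067, 0.012]
ft_force: [-0.5, 0.0, 0.1]
width: 0.0007
```

Run:
```python
from h import *
st();go(.5,.215,.064,0);go(.516,.215,.066,0)
```

```text
t 50.98 p [0.4622 0.2166 0.0519] xaxis deg -0.2 tilt [ 0.133 -0.025] F [-0.5  0.   0.1] w 0.0007
go [0.5   0.215 0.064] units [ 1.3   0.05 -0.23] turn -0.04
go [0.516 0.215 0.066] units [ 1.84  0.05 -0.23] turn -0.04
```

Call:
carry_out(
  rows=[
    [1,0.4,0,-0.25,0],
    [1,0.4,0,0,0],
    [1,0.3,0,0.05,0],
    [1,0.2,0,0.03,0],
    [1,0.2,0,0.03,0],
  ],
)

```text
time: 51.4
ee_pos: [0.5087, 0.2153, 0.0639]
eef_rot: [0.998, -0.003, 0.066, 0.012]
ft_force: [-0.2, -0.6, 0.2]
width: 0.0006
```

Run:
```python
from h import *
st();go(.511,.215,.066,0)
```

```text
t 51.4 p [0.5087 0.2153 0.0639] xaxis deg -0.23 tilt [ 0.132 -0.025] F [-0.2 -0.6  0.2] w 0.0006
go [0.511 0.215 0.066] units [ 0.09  0.01 -0.06] turn -0.05
```

Call:
carry_out(
  rows=[
    [1,-0.7,0,0,0],
    [1,-0.7,0,-0.3,0],
    [1,-0.3,0.3,-0.9,0],
    [1,0,1,-0.9,0],
    [1,0,1,-0.6,0],
    [1,0,1,0,0],
    [1,0,1,0,0],
    [1,0,1,0,0],
    [1,0,1,0,0],
    [1,0,1,0,0],
    [1,0,1,0,0],
    [1,0,1,0,0],
  ],
)

```text
time: 52.4
ee_pos: [0.4526, -0.0556, 0.1402]
eef_rot: [0.997, 0.002, 0.071, 0.012]
ft_force: [0.4, -0.2, -0.2]
width: 0.0002
```

Run:
```python
from h import *
st();T=camera('top');S=camera('scene')
a=cv2.resize(T[140:240,140:330],(798,420),interpolation=3)
b=np.hstack([cv2.resize(S[210:265,168:268],(400,180),interpolation=3),cv2.resize(S[170:225,250:370],(398,180),interpolation=3)])
cv2.imwrite('pics/f16.png',np.vstack([a,b]))
```

```text
t 52.4 p [ 0.4526 -0.0556  0.1402] xaxis deg 0.32 tilt [ 0.142 -0.024] F [ 0.4 -0.2 -0.2] w 0.0002
```

View pics/f16.png

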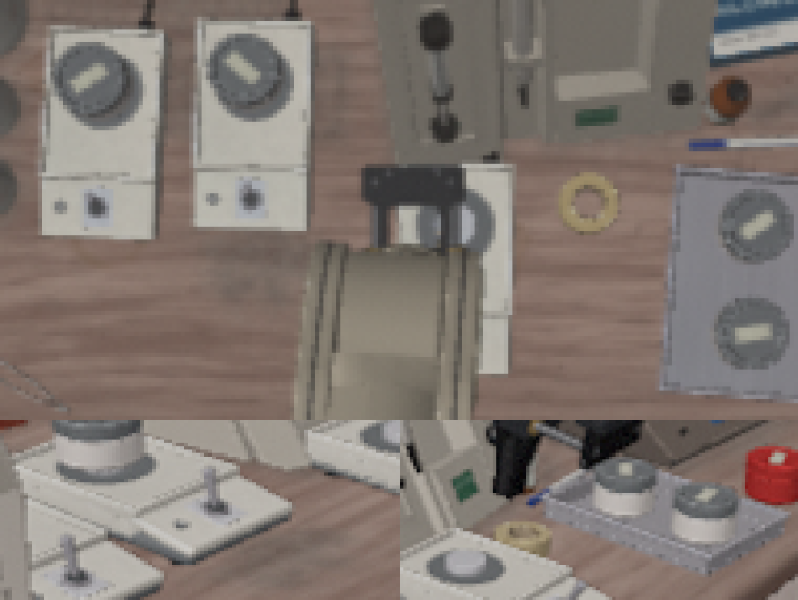

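Both pots are upright on their plates with their levers upright (on). The tray holds the two finished pots, and the arm touches nothing. Handing in.

```bash
python3 -c "
from h import *
print(close_job())"
```

```text
the job is handed in; nothing more can be done
None
```

The job is done and handed in at about 52 s of simulated time.

- **Stopping:** I switched off all three running stirrers, including the empty one, while the finished pots were still on their plates.
- **Finished pots:** Both stand upright in the steel tray.
- **Waiting pots:** Only two were present. One is on the middle stirrer and one on the left, and I started those two only once both pots were on.
- **Right stirrer:** It is empty and stays off.

**What went wrong on the way:**
- Pushing the middle lever off reached 58 N at its stop, and setting the first pot down in the tray showed about 44 N. Both are below the 120 N wrist limit. The 40 N limit applies to the arm or gripper body, and here only the fingers or the held pot were in contact.
- One waiting pot had shifted about 4 cm to beside the tape roll, so my first grip closed on nothing. I found it again and regripped it.
- The middle pot first sat about 6 mm off centre, so I lifted it and moved it.

**Last checks:**
- **Levers:** The final picture shows both carrying stirrers' levers on. The arm hid the right lever in that picture; I last saw it off and did not touch it again.
- **Centring:** The left pot is about 1 mm off centre by my reading of the picture (an automatic fit said about 3 mm). The middle pot is about 3 mm off.
- **Pots and bystanders:** Both tray pots are upright and the tape roll is in place. The arm also hid the vial, but I never worked near it.
- **Unconfirmed by the detector:** It often missed pots or reported them in the wrong place, so these checks rest on what I saw in the pictures.

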